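# Lay the bench scraper flat in its tray compartment

## Robot

A 6-joint arm with a two-finger parallel gripper is mounted at the origin on the work surface. World frame = base frame: x ahead of the robot, y to its left, z up, the work surface at z = 0. Lengths are in m, angles in degrees, forces in N, time in s.
With the tool pointing down it reaches from about 0.3 to 0.75 m from the base axis. Payload 8.5 kg.
Tool frame: the origin (TCP) lies midway between the tips of the shut fingers; the grasp point (between the pads) lies behind it (grasp_offset is the z of the grasp point in the tool frame, in m); z points along the fingers, y is the direction in which the jaws open and shut (so a half turn about z gives the same grasp; the last joint's range is limited). The gripper opens to 85 mm and grips with 20 to 120 N. Pads are 22 mm wide; open, the fingers measure 114 mm over their backs; the gripper's body (76 mm by 85 mm) begins 54 mm behind the grasp point. The pads swing forward as they close: fully open they stand 13 mm farther back than shut.
Start: joints at [-76.163, 21.807, 74.336, -0, 83.858, -12.336], TCP at [0.243, -0.494, 0.231] pointing down, gripper open.
Joint ranges: [-178.18, 178.18], [-50.72, 133.34], [12.68, 142.11], [-81.47, 261.47], [9.98, 163.14], [-165.26, 165.26]. Speed limits (degrees/s): [136.94, 136.94, 180, 180, 180, 180].

## Interface

Orientations are given as a 3x3 rotation matrix whose columns are the frame's x, y, z axes.
In Python, from rig import * gives the robot as it stands.
- The arm moves only by the shell command python3 -m pendant 'ROWS' [FORCE]. ROWS is JSON, one flat list of numbers, 7 for each row, row after row: the finger opening in mm, from 0 to 85.4, then the shift along the tool's x, y, z in units of 50 mm (1.0 is 50 mm), then the turn, a rotation vector about the tool's x, y, z in units of 8 degrees (1.0 is 8 degrees). In form: [hand, dx, dy, dz, wx, wy, wz, hand, dx, dy, dz, wx, wy, wz, ...]. A call has 1 to 12 rows; each row shifts and turns the commanded pose from where the row before left it, along the tool's axes as they then stand; what a row does not reach is not made up. A row lasts 1/10 s, in which the tool goes at most 50 mm and 8.59 degrees, less where a joint would pass 70% of its speed; a pose out of reach is approached as far as the arm can. A call is refused whole if a number of a shift passes 1 or a number of a turn 1, either way. A call with a gripper value outside its range is refused whole. The fingers move at their own pace and stop on an object; FORCE is the grip in N (left out, the last holds). Time passes only in rows, so rows that do not move let the fingers close. It gives the time, the measured TCP pose, the force and the opening at its end, in the units of the state.
- observe(): the state, without advancing time (a new reading comes with each control period).
- get_image(name): name is "scene" or "top" or "wrist"; returns a dict with "frame" (400x640x3 uint8, red, green, blue), "depth" (400x640 float32, m along the optical axis (not along the pixel's ray), 0 where there is no reading), "K" (3x3 intrinsics, pixels), "rvec" (rotation vector, rad) and "tvec" (3), from world to camera coordinates, as OpenCV has them. Camera axes: x right, y down, z forward; pixel columns grow to the right and rows downward; lengths in m; the calibration is good to about 2 mm. A picture is of the moment at which its call begins.
- close_job(): hands the job in, once; it reports no verdict.
The state is a dict: "time_s": time; "q": joint angles; "qvel": joint speeds; "joint_efforts": joint torques, N m; "position": TCP position; "tool_rot": TCP orientation; "ft_force": force on the tool from outside, world axes, zero at the start; "wrist_torque": the same for the moment, N m; "grip_width": finger opening in m.
Only numpy, scipy, OpenCV 4.12 (cv2) and the standard library are available. Lean on these libraries where they do the work, as an engineer would, in place of code of your own. Each camera call takes 0.05 s, during which the arm holds its last target.

## Task

Put the blue-handled scraper away flat. Draw it up out of the green rack, set it down on the sloping rest with its blade in the seat against the rubber stop and let go, then take it again by the handle near the blade and lay it flat in the empty middle compartment of the tray, blade in the wide end, lowering it fully down before you let go. Leave the other tools and things where they are.

Things in the scene. Friction and masses are not known exactly. Their poses are not given: they have to be found in the camera images.
- scraper_mid (a point): Point on the centre line of the loose scraper, 100 mm from the blade's edge, on the handle, halfway through its thickness. Own axes: z from the blade's edge to the handle's end, y across the width, x through the thickness. Front and back are alike. It starts upright in the rack, blade down, edge 10 mm and handle end 200 mm above the table.
- scraper_tip (a point): Middle of the scraper's blade edge; axes as scraper_mid. The scraper is 190 mm long: steel blade 70 mm long, 36 mm wide, 5 mm thick; steel neck 12 mm wide to 82 mm; then a straight blue handle 108 mm long, 18 mm wide, 12 mm thick, with a white band near its end.
- scraper_end (a point): Middle of the scraper's handle end, 190 mm from scraper_tip; axes as scraper_mid.
- scraper: The same scraper, about 0.12 kg (varies); origin at the blade edge, the same point as scraper_tip; centre of mass about 96 mm from there (handle of hollow metal).
- rack: Fixed green rack, 140 x 90 mm, 68 mm high, origin at the centre of its underside. The scraper stands in its middle slot (1.5 to 3 mm play a side), its width along the rack's y axis, and must be drawn straight up 65 mm to come free. A needle stands in the rack 34 mm to the +x side of the slot, its top 135 mm above the table.
- rest: Fixed sloping rest, origin at the centre of the underside of its base plate (100 x 170 x 8 mm), z up, x across. A scraper lying in it rises at 45 degrees towards the rest's +y (handle end 134 mm along +y and 134 mm higher than its blade edge) and one flat face looks along (0, -0.71, 0.71). Let go in it, the scraper stays or slides down to the stop.
- rest_foot (a point): Where the middle of the blade edge comes when the scraper lies in the rest, 28 mm above the table; axes are the rest's. The grey seat under the blade (first 74 mm up the slope) has a floor, two side walls 42 mm apart that rise 10 mm above the floor, and a rubber stop at the foot that rises 14 mm above the floor.
- rest_rib (a point): Where the scraper's centre line point 100 mm from the blade edge comes in the rest; axes are the rest's. From 74 to 139 mm up the slope from the foot the handle lies on a rib only 10 mm wide, 10 mm deep, so that fingers can close on the handle's sides there, square to the slope; beyond, the handle is free in the air.
- tray: Fixed grey tray, 224 (x) x 214 (y) mm, origin at the centre of its underside. The middle compartment, 198 mm long inside, lies along its x axis, wide blade end at +x, narrow handle end at -x. Two outer compartments, 77 mm to each side, hold other tools (walls 24 mm high).
- slot_mid (a point): Where the scraper's centre line point 100 mm from the blade edge comes when it lies home; 20 mm above the table. Around it, from x = -35 to +21 mm of the tray, is an open finger well: its floor is 4 mm above the table, 10 mm below the underside of the lying handle, and it is free to 56 mm on each side of the middle.
- slot_blade (a point): Where the middle of the blade edge comes when the scraper lies home: 95 mm along the tray's +x, 20 mm above the table; axes are the tray's. The blade end has a white floor 17.5 mm above the table, 44 mm wide, 78 mm long, and walls to 29 mm.
- slot_handle (a point): Where the middle of the handle end comes when it lies home: 95 mm along the tray's -x, 20 mm above the table. The handle end has a white floor 14 mm above the table, 25 mm wide, 64 mm long, and walls to 26 mm.
- needle_mid (a point): Needle with wooden handle, 11 mm thick, 125 mm long, upright in the rack; this point is at its middle. To be left alone.
- lifter_mid (a point): Flat steel lifter with black grip, 150 mm, lying in the outer compartment on the tray's +y side. To be left alone.
- gauge_mid (a point): Flat aluminium strip with a red mark, 160 mm, lying in the outer compartment on the tray's -y side. To be left alone.
- jar_mid (a point): Amber jar with white cap, 64 mm wide, 95 mm high, at the back; its middle. To be left alone.
- dish_mid (a point): Clear round dish, 92 mm wide, 23 mm high, at the back; its middle. To be left alone.
- slidebox_mid (a point): Blue box, 75 x 100 x 35 mm, at the back; its middle. To be left alone.

How it is judged:
By the outcome, as a careful person would: the job done as asked, in the order asked, and still so for the second after the job is handed in, with the robot touching nothing.
It also fails if it takes over 66 s, if anything falls off the work surface, if the arm or the gripper's body presses on something with over 40 N, if the wrist force passes 120 N, or if a joint passes its speed limit or range.

## Working session

There is one attempt and no reset: what is moved stays moved. The work goes in short steps, Python scripts to look and compute and a shell command to move; the robot and the scene stay as the last step left them, time stands still between calls to the robot, and variables do not carry over. Pictures are saved under pics/ and viewed, and the job is handed in when it is done.

```bash
ls; mkdir -p pics; python3 - <<'E'
from rig import *
import cv2
print({k:v for k,v in observe().items()})
import rig
print([n for n in dir(rig) if not n.startswith('_')])
try: print(grasp_offset)
except Exception as e: print(e)
for n in ("scene","top","wrist"):
    im=get_image(n); cv2.imwrite(f"pics/{n}0.png",im["frame"][:,:,::-1]); print(n,im["K"],im["rvec"],im["tvec"])
E
```

```text
pics
{'time_s': 0.0, 'q': array([-7.61618938e+01,  2.18413188e+01,  7.43878053e+01,  5.08545166e-04,
        8.38574775e+01, -1.23362958e+01]), 'qvel': array([-0.04922629, -0.03122211,  0.01853694, -0.04667211,  0.00067627,
        0.0373589 ]), 'joint_efforts': array([ 7.31301679e-05, -4.48466599e+01, -2.31277817e+01, -2.33254232e-04,
        4.74902175e-03, -1.88251761e-06]), 'position': array([ 0.24252748, -0.49329504,  0.23069074]), 'tool_rot': array([[ 8.97456012e-01,  4.41103821e-01, -3.52946873e-04],
       [ 4.41103838e-01, -8.97454870e-01,  1.46972414e-03],
       [ 3.31547045e-04, -1.47469899e-03, -9.99998858e-01]]), 'ft_force': array([-0.80732279,  0.05660885, -0.28059727]), 'wrist_torque': array([ 0.0077517 , -0.02922912,  0.00891897]), 'grip_width': 0.08555122467202057}
['MotionError', 'close_job', 'get_image', 'grasp_offset', 'observe']
-0.0187
scene [[451.55360714   0.         324.65091413]
 [  0.         451.55360714 191.50113954]
 [  0.           0.           1.        ]] [ 1.68541969  1.55061568 -0.8049568 ] [-0.0460318  -0.21256847  1.76309479]
top [[363.7963178    0.         324.67362465]
 [  0.         363.7963178  194.74902398]
 [  0.           0.           1.        ]] [ 2.18048242 -2.00731808  0.22196804] [-0.04621909  0.61460084  0.94712198]
wrist [[322.2365037    0.         316.66003739]
 [  0.         322.2365037  201.7513721 ]
 [  0.           0.           1.        ]] [-2.46861749  1.53853517  0.20590093] [-0.55008617 -0.03321646  0.37838073]
```

View pics/scene0.png

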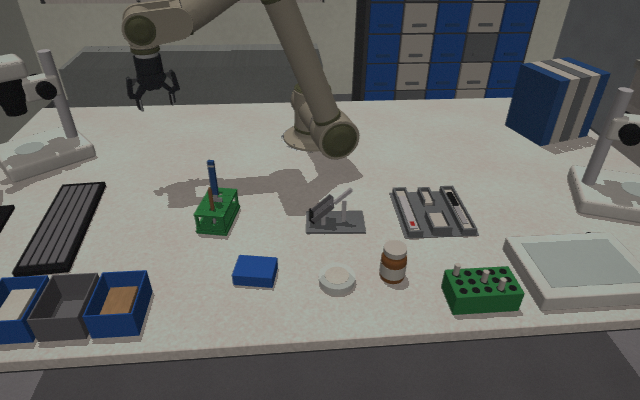

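View pics/top0.png

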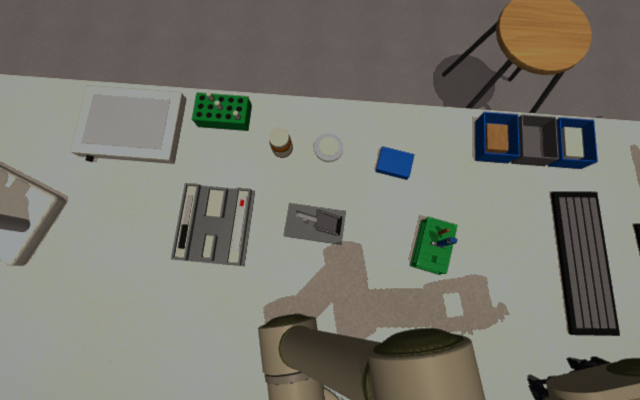

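View pics/wrist0.png

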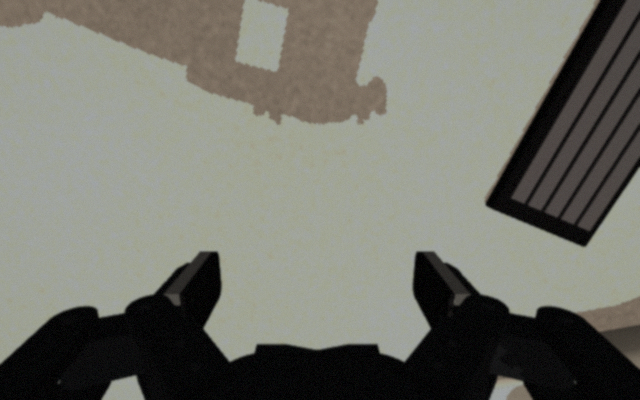

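The scene view shows the rack at about (217,210), the rest at (335,215) and the tray at (433,212). In the top view they sit at (435,245), (316,223) and (213,225). Next I'll zoom in on each.

```bash
cat > h.py <<'E'
from rig import *
import numpy as np, cv2
from scipy.spatial.transform import Rotation as Ro
def cam(n):
    im=get_image(n); R=cv2.Rodrigues(np.array(im["rvec"],float))[0]; t=np.array(im["tvec"],float).ravel()
    return im["frame"],im["depth"],np.array(im["K"]),R,t
def world(d,K,R,t):
    h,w=d.shape; u,v=np.meshgrid(np.arange(w),np.arange(h))
    P=np.stack([(u-K[0,2])/K[0,0]*d,(v-K[1,2])/K[1,1]*d,d],-1)
    return (P-t)@R
def ray(px,z,K,R,t):
    px=np.atleast_2d(px).astype(float)
    d=np.c_[(px-K[[0,1],[2,2]])/K[[0,1],[0,1]],np.ones(len(px))]@R
    c=-R.T@t
    return c+d*((z-c[2])/d[:,2])[:,None]
def proj(P,K,R,t):
    p=np.atleast_2d(P)@R.T+t
    return np.c_[K[0,0]*p[:,0]/p[:,2]+K[0,2],K[1,1]*p[:,1]/p[:,2]+K[1,2]]
def crop(f,x0,y0,x1,y1,s,name):
    cv2.imwrite("pics/"+name,cv2.resize(f[y0:y1,x0:x1,::-1],None,fx=s,fy=s,interpolation=cv2.INTER_CUBIC))
E
python3 - <<'E'
from h import *
f,d,K,R,t=cam("top"); print("top",-R.T@t)
crop(f,160,170,260,280,5,"t_tray.png");crop(f,275,190,355,250,8,"t_rest.png");crop(f,400,205,470,285,7,"t_rack.png")
W=world(d,K,R,t); np.save("Wtop.npy",W); np.save("ftop.npy",f)
hsv=cv2.cvtColor(f,cv2.COLOR_RGB2HSV)
u,v=np.meshgrid(np.arange(640),np.arange(400))
print("table z",np.median(W[280:340,100:200,2]))
g=(hsv[...,0]>45)&(hsv[...,0]<75)&(hsv[...,1]>120)&(u>400)&(u<470)&(v>205)&(v<290)
P=W[g]; print(g.sum(),np.percentile(P,[1,50,99],axis=0))
top=g&(abs(W[...,2]-.068)<.006); r=cv2.minAreaRect(np.argwhere(top)[:,::-1].astype(np.float32)); b=cv2.boxPoints(r); print("px",b); w=ray(b,.068,K,R,t); print(w,w.mean(0),[np.linalg.norm(w[i]-w[i-1]) for i in range(4)])
f,d,K,R,t=cam("scene"); print("scene",-R.T@t)
crop(f,380,175,490,245,7,"s_tray.png");crop(f,295,175,375,240,8,"s_rest.png");crop(f,180,150,255,245,6,"s_rack.png")
W=world(d,K,R,t); np.save("Wsc.npy",W); np.save("fsc.npy",f)
E
```

```text
top [ 0.38983627 -0.01934437  1.06045458]
table z 0.0010238443462280743
1668 [[ 0.43206429 -0.35572629  0.00938177]
 [ 0.49325245 -0.29726388  0.06822481]
 [ 0.57185822 -0.25467792  0.07411946]]
px [[414.66312 266.015  ]
 [426.42276 216.62447]
 [457.56223 224.03864]
 [445.80258 273.4292 ]]
[[ 0.44146609 -0.2514854   0.068     ]
 [ 0.57800448 -0.28001108  0.068     ]
 [ 0.56440439 -0.36544651  0.068     ]
 [ 0.42893423 -0.33453916  0.068     ]] [ 0.5032023  -0.30787054  0.068     ] [np.float64(0.08399389327882517), np.float64(0.1394863633348771), np.float64(0.08651112639823474), np.float64(0.13895118017883007)]
scene [ 1.57370398 -0.10853403  0.81699672]
```

View pics/t_tray.png

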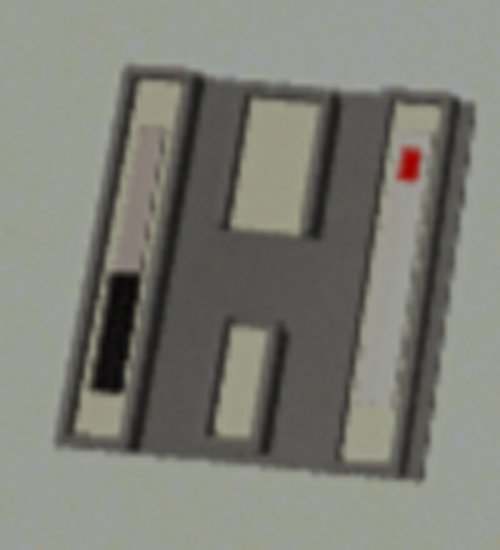

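View pics/t_rest.png

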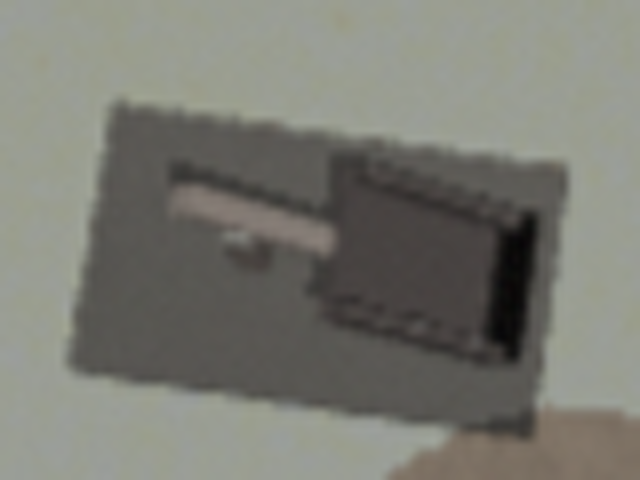

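View pics/t_rack.png

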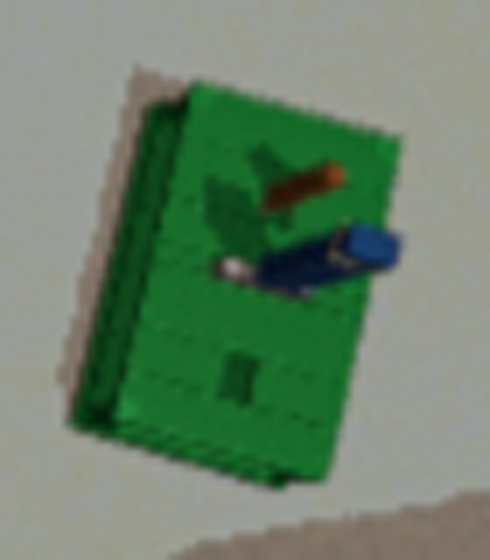

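View pics/s_rest.png

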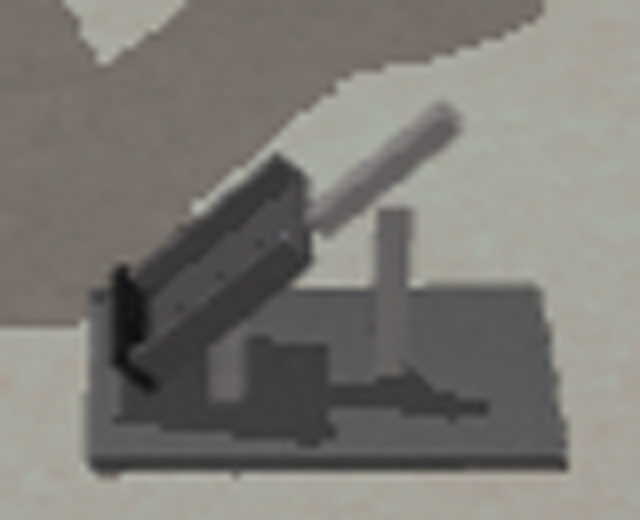

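View pics/s_rack.png

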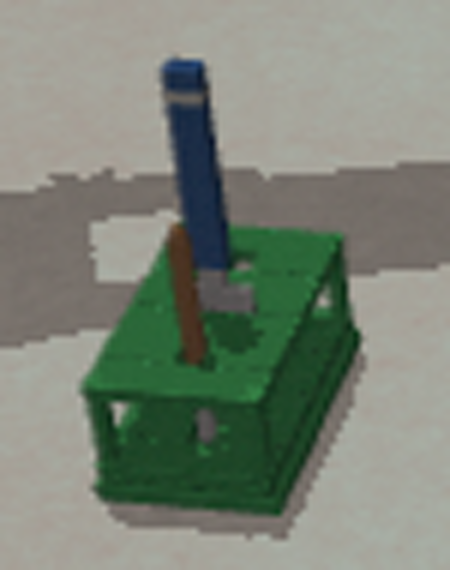

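The tray's two white floors, the rest's seat with its black stop (crop right end, -y side) and the scraper with the needle on its far (+x) side are all clear. Now measuring positions.

```bash
python3 - <<'E'
from h import *
np.set_printoptions(precision=4,suppress=True)
f,d,K,R,t=cam("top"); W=world(d,K,R,t)
hsv=cv2.cvtColor(f,cv2.COLOR_RGB2HSV); V=hsv[...,2]; S=hsv[...,1]
u,v=np.meshgrid(np.arange(640),np.arange(400))
def box(x0,y0,x1,y1): return (u>=x0)&(u<x1)&(v>=y0)&(v<y1)
def rect(m,z,name,n=1):
    nc,lab,st,c=cv2.connectedComponentsWithStats(m.astype(np.uint8))
    for i in (np.argsort(-st[1:,4])+1)[:n]:
        r=cv2.minAreaRect(np.argwhere(lab==i)[:,::-1].astype(np.float32)); b=cv2.boxPoints(r)
        cc=b.mean(0); b=cc+(b-cc)*(1+1/np.array(1)*0)
        w=ray(b,z,K,R,t); print(name,st[i,4],"c",w.mean(0)[:2],"L",[round(float(np.linalg.norm(w[k]-w[k-1])),4) for k in range(4)],"ang",[round(float(np.degrees(np.arctan2(*(w[k]-w[k-1])[1::-1]))),1) for k in range(4)])
print("V samples", V[225,213],V[200,180],V[230,300])
rect(box(170,175,262,280)&(V<125),.024,"tray")
rect(box(200,185,230,260)&(V>140)&(S<60),.0175,"whitefloors",2)
rect(box(275,190,350,248)&(V<115),.008,"rest")
# depth on rest seat
m=box(312,205,345,240)&(W[...,2]>.02)
print(np.c_[u[m],v[m],1000*W[m]][::12].round(0).tolist())
E
```

```text
V samples 85 158 88
tray 4108 c [0.5176 0.3198] L [0.2102, 0.2353, 0.2211, 0.2327] ang [86.9, 1.9, -93.6, 179.3]
whitefloors 324 c [0.5778 0.326 ] L [0.0377, 0.0764, 0.0383, 0.0763] ang [85.7, 0.0, -94.4, 179.6]
whitefloors 141 c [0.4516 0.3263] L [0.0189, 0.0592, 0.0191, 0.0591] ang [85.5, -0.6, -94.6, 179.2]
rest 1917 c [0.5424 0.0295] L [0.1695, 0.1033, 0.1732, 0.1026] ang [86.6, -1.9, -93.6, 176.0]
[[339.0, 208.0, 390.0, -19.0, 1060.0], [323.0, 211.0, 568.0, 5.0, 81.0], [327.0, 212.0, 568.0, -6.0, 71.0], [328.0, 213.0, 566.0, -9.0, 68.0], [326.0, 214.0, 563.0, -3.0, 66.0], [321.0, 215.0, 559.0, 10.0, 68.0], [333.0, 215.0, 564.0, -23.0, 50.0], [325.0, 216.0, 558.0, -1.0, 60.0], [337.0, 216.0, 564.0, -35.0, 40.0], [321.0, 217.0, 553.0, 10.0, 68.0], [333.0, 217.0, 561.0, -24.0, 37.0], [315.0, 218.0, 547.0, 25.0, 80.0], [327.0, 218.0, 554.0, -7.0, 56.0], [339.0, 218.0, 560.0, -41.0, 34.0], [321.0, 219.0, 548.0, 9.0, 66.0], [333.0, 219.0, 555.0, -24.0, 36.0], [315.0, 220.0, 542.0, 25.0, 80.0], [327.0, 220.0, 549.0, -7.0, 50.0], [339.0, 220.0, 554.0, -41.0, 36.0], [322.0, 221.0, 542.0,
[... 203 characters left out ...]
0, 546.0, -48.0, 36.0], [326.0, 224.0, 537.0, -6.0, 54.0], [338.0, 224.0, 543.0, -39.0, 29.0], [324.0, 225.0, 533.0, -0.0, 58.0], [336.0, 225.0, 541.0, -34.0, 25.0], [322.0, 226.0, 529.0, 5.0, 61.0], [334.0, 226.0, 536.0, -28.0, 32.0], [320.0, 227.0, 525.0, 10.0, 72.0], [332.0, 227.0, 532.0, -23.0, 38.0], [318.0, 228.0, 520.0, 15.0, 85.0], [330.0, 228.0, 529.0, -18.0, 39.0], [316.0, 229.0, 517.0, 20.0, 80.0], [328.0, 229.0, 524.0, -12.0, 49.0], [340.0, 229.0, 529.0, -46.0, 34.0], [328.0, 230.0, 519.0, -13.0, 63.0], [340.0, 230.0, 526.0, -46.0, 33.0], [332.0, 231.0, 519.0, -24.0, 48.0], [329.0, 232.0, 515.0, -16.0, 54.0], [329.0, 233.0, 514.0, -16.0, 41.0], [333.0, 234.0, 513.0, -27.0, 32.0]]
```

View pics/s_tray.png

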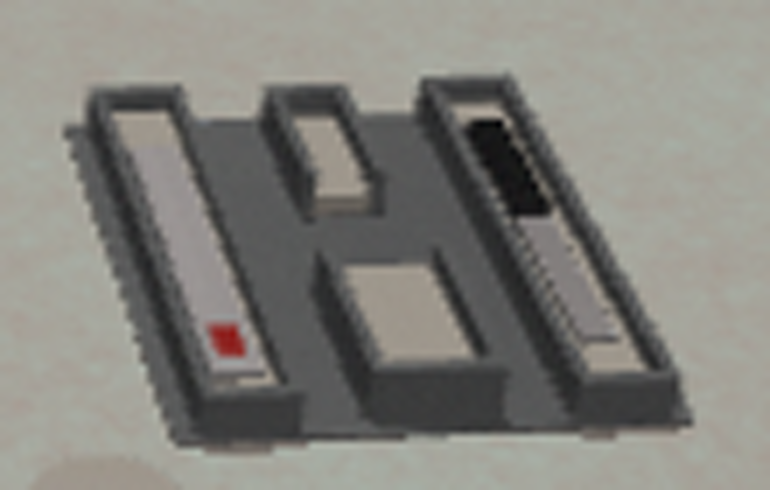

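```bash
cat >> h.py <<'E'
def plan(pos,rot=None):
    "print total shift in tool units and rotvec in units, from the present pose"
    o=observe(); Rt=o["tool_rot"]
    s=Rt.T@(np.array(pos)-o["position"])/.05
    w=np.zeros(3) if rot is None else Ro.from_matrix(Rt.T@rot).as_rotvec(degrees=True)/8
    print("shift units",s.round(3),"turn units",w.round(3))
E
python3 - <<'E'
from h import *
np.set_printoptions(precision=4,suppress=True)
o=observe()
f,d,K,R,t=cam("wrist"); c=-R.T@t
print("cam in tool",o["tool_rot"].T@(c-o["position"])); print("axes",o["tool_rot"].T@R.T)
E
```

```text
cam in tool [ 0.067   0.0002 -0.143 ]
axes [[-0.0007 -0.9648 -0.2631]
 [ 1.     -0.001   0.0009]
 [-0.0011 -0.2631  0.9648]]
```

```bash
cat >> h.py <<'E'
def wristang(Rt,q1,a):
    M=(Ro.from_euler('ZY',[q1,a],degrees=True).inv()*Ro.from_matrix(Rt)*Ro.from_euler('z',-90,degrees=True))
    e=M.as_euler('ZYZ',degrees=True)   # q4,q5,q6
    w=lambda x,lo:(x-lo)%360+lo
    if e[1]<0: e=np.array([e[0]+180,-e[1],e[2]+180])
    return np.array([w(e[0],-90),e[1],w(e[2],-180)]).round(0)
def fr(x,y,z): return np.c_[x,y,z].astype(float)
E
python3 - <<'E'
from h import *
o=observe();print(wristang(o["tool_rot"],o["q"][0],o["q"][1]+o["q"][2]))
s=2**-.5
def Z(a): return Ro.from_euler('z',a,degrees=True).as_matrix()
rk=-12.3; rs=-4.0
for a in (80,95,110):
  for q1 in (-45,-30): 
    for nm,yaw in (("x=+rackx",rk),("x=-rackx",rk+180)):
        print("rack",nm,a,q1,wristang(Z(yaw)@np.diag([1,-1,-1.]),q1,a))
  for q1 in (-10,10):
    zp=np.array([0,-s,-s])
    for sg in (1,-1):
        y=np.array([sg,0,0]); print(" place y=%+d restx"%sg,a,q1,wristang(Z(rs)@fr(np.cross(y,zp),y,zp),q1,a))
    zp=np.array([0,s,-s])
    for sg in (1,-1):
        y=np.array([sg,0,0]); print("  regrasp y=%+d"%sg,a,q1,wristang(Z(rs)@fr(np.cross(y,zp),y,zp),q1-10,a))
  for q1 in (15,30):
    for sg in (1,-1): # tool down, tool y = sg*tray y
        print("   tray y=%+d"%sg,a,q1,wristang(Z(rs+(180 if sg>0 else 0))@np.diag([1,-1,-1.]),q1,a))
E
```

```text
[ -0.  84. -12.]
rack x=+rackx 80 -45 [  0. 100.  57.]
rack x=-rackx 80 -45 [   0.  100. -123.]
rack x=+rackx 80 -30 [  0. 100.  72.]
rack x=-rackx 80 -30 [   0.  100. -108.]
 place y=+1 restx 80 -10 [-45.  93. -11.]
 place y=-1 restx 80 -10 [-45.  93. 169.]
  regrasp y=+1 80 -10 [ 46. 108.  -4.]
  regrasp y=-1 80 -10 [ 46. 108. 176.]
 place y=+1 restx 80 10 [-46. 107.   3.]
 place y=-1 restx 80 10 [ -46.  107. -177.]
  regrasp y=+1 80 10 [45. 94. 10.]
  regrasp y=-1 80 10 [  45.   94. -170.]
   tray y=+1 80 15 [  0. 100. -71.]
   tray y=-1 80 15 [  0. 100. 109.]
   tray y=+1 80 30 [  0. 100. -56.]
   tray y=-1 80 30 [ -0. 100. 124.]
rack x=+rackx 95 -45 [ 0. 85. 57.]
rack x=-rackx 95 -45 [   0.   85. -123.]
rack x=+rackx 95 -30 [ 0. 85. 72.]
rack x=-rackx 95 -30 [   0.   85. -108.]
 place y=+1 restx 95 -10 [-45.  82.  -1.]
 place y=-1 restx 95 -10 [-45.  82. 179.]
  regrasp y=+1 95 -10 [ 43.  98. -15.]
  regrasp y=-1 95 -10 [ 43.  98. 165.]
 place y=+1 restx 95 10 [-44.  96.  13.]
 place y=-1 restx 95 10 [ -44.   96. -167.]
  regrasp y=+1 95 10 [45. 84. -1.]
  regrasp y=-1 95 10 [ 45.  84. 179.]
   tray y=+1 95 15 [  0.  85. -71.]
   tray y=-1 95 15 [  0.  85. 109.]
   tray y=+1 95 30 [  0.  85. -56.]
   tray y=-1 95 30 [  0.  85. 124.]
rack x=+rackx 110 -45 [ 0. 70. 57.]
rack x=-rackx 110 -45 [   0.   70. -123.]
rack x=+rackx 110 -30 [ 0. 70. 72.]
rack x=-rackx 110 -30 [   0.   70. -108.]
 place y=+1 restx 110 -10 [-48.  72.  10.]
 place y=-1 restx 110 -10 [ -48.   72. -170.]
  regrasp y=+1 110 -10 [ 43.  87. -25.]
  regrasp y=-1 110 -10 [ 43.  87. 155.]
 place y=+1 restx 110 10 [-44.  85.  24.]
 place y=-1 restx 110 10 [ -44.   85. -156.]
  regrasp y=+1 110 10 [ 47.  73. -12.]
  regrasp y=-1 110 10 [ 47.  73. 168.]
   tray y=+1 110 15 [  0.  70. -71.]
   tray y=-1 110 15 [  0.  70. 109.]
   tray y=+1 110 30 [  0.  70. -56.]
   tray y=-1 110 30 [  0.  70. 124.]
```

```bash
python3 - <<'E'
from h import *
Z=lambda a: Ro.from_euler('z',a,degrees=True).as_matrix()
plan([0.46,-0.305,0.33],Z(-12.3)@np.diag([1,-1,-1.]))
E
```

```text
shift units [ 5.566 -1.467 -1.975] turn units [-2.000e-03  0.000e+00  4.809e+00]
```

```bash
python3 -m pendant '[85,0,0,-0.66,0,0,0, 85,0.5,-0.1,-0.66,0,0,0, 85,0.8,-0.2,-0.65,0,0,0, 85,0.8,-0.2,0,0,0,0, 85,0.8,-0.2,0,0,0,0, 85,0.8,-0.2,0,0,0,0, 85,0.8,-0.25,0,0,0,0, 85,0.66,-0.25,0,0,0,0, 85,0.4,-0.07,0,0,0,0, 85,0,0,0,0,0,1, 85,0,0,0,0,0,1, 85,0,0,0,0,0,1]'; python3 -m pendant '[85,0,0,0,0,0,1, 85,0,0,0,0,0,0.8, 85,0,0,0,0,0,0, 85,0,0,0,0,0,0]'
python3 - <<'E'
from h import *
np.set_printoptions(precision=4,suppress=True)
o=observe();print(o["position"],o["tool_rot"],o["q"],o["ft_force"])
f,d,K,R,t=cam("wrist");cv2.imwrite("pics/w1.png",f[:,:,::-1])
W=world(d,K,R,t);np.savez("w1.npz",f=f,W=W)
for p in ([.46,-.305,.33],): pass
hsv=cv2.cvtColor(f,cv2.COLOR_RGB2HSV)
b=(hsv[...,0]>100)&(hsv[...,0]<130)&(hsv[...,1]>120); print("blue",b.sum(),np.percentile(W[b],[2,50,98],axis=0))
E
```

```text
time_s: 1.55
position: [0.4583, -0.306, 0.3282]
tool_rot: [[0.999, 0.033, -0.0], [0.033, -0.999, 0.0], [-0.0, -0.0, -1.0]]
ft_force: [0.5, 0.2, 0.0]
grip_width: 0.0848
time_s: 1.95
position: [0.4581, -0.3063, 0.3282]
tool_rot: [[0.978, -0.209, -0.0], [-0.209, -0.978, 0.0], [-0.0, -0.0, -1.0]]
ft_force: [0.7, -0.0, 1.1]
grip_width: 0.0847
[ 0.4581 -0.3063  0.3282] [[ 0.9779 -0.2089 -0.0001]
 [-0.2089 -0.9779  0.0001]
 [-0.0001 -0.     -1.    ]] [-46.0732  19.1841  62.5716  -0.001   98.2501  55.982 ] [ 0.6533 -0.0481  1.0774]
blue 3142 [[ 0.4276 -0.6814  0.0122]
 [ 0.4712 -0.312   0.4066]
 [ 0.519  -0.242   0.4259]]
```

View pics/w1.png

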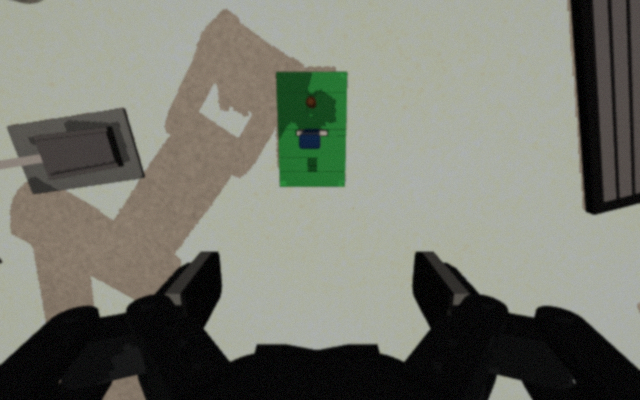

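The wrist view shows the rack squared with the image at (312,128), the scraper top at (310,138) and the needle at (311,102). Measuring by ray casts.

```bash
python3 - <<'E'
from h import *
np.set_printoptions(precision=4,suppress=True)
f,d,K,R,t=cam("wrist")
hsv=cv2.cvtColor(f,cv2.COLOR_RGB2HSV);u,v=np.meshgrid(np.arange(640),np.arange(400))
crop(f,260,60,360,200,4,"w1c.png")
bx=(u>260)&(u<360)&(v>60)&(v<200)
g=bx&(hsv[...,0]>45)&(hsv[...,0]<80)&(hsv[...,1]>100)
c=cv2.findContours(g.astype(np.uint8),cv2.RETR_EXTERNAL,cv2.CHAIN_APPROX_NONE)[0];c=max(c,key=cv2.contourArea)[:,0]
w=ray(c,.068,K,R,t)[:,:2].astype(np.float32); r=cv2.minAreaRect(w*1000);print("rack",r)
b=bx&(hsv[...,0]>100)&(hsv[...,0]<130)&(hsv[...,1]>100)
q=np.argwhere(b)[:,::-1];print("blue px",q.min(0),q.max(0))
w=ray(q,.2,K,R,t); print(w.min(0),w.max(0),w.mean(0))
w=ray([[q[:,0].mean(),q[:,1].max()]],.2,K,R,t);print("near edge",w)
n=bx&((hsv[...,0]<15)|(hsv[...,0]>170))&(hsv[...,1]>100); q=np.argwhere(n)[:,::-1];print("needle",len(q),q.mean(0),ray(q.mean(0),.135,K,R,t))
E
```

```text
rack ((505.43487548828125, -310.0796203613281), (82.27447509765625, 134.990478515625), 77.9107437133789)
blue px [300 130] [318 147]
[ 0.4978 -0.3188  0.2   ] [ 0.5132 -0.3016  0.2   ] [ 0.5053 -0.3103  0.2   ]
near edge [[ 0.4991 -0.3089  0.2   ]]
needle 44 [310.5455 101.5455] [[ 0.5368 -0.317   0.135 ]]
```

View pics/w1c.png

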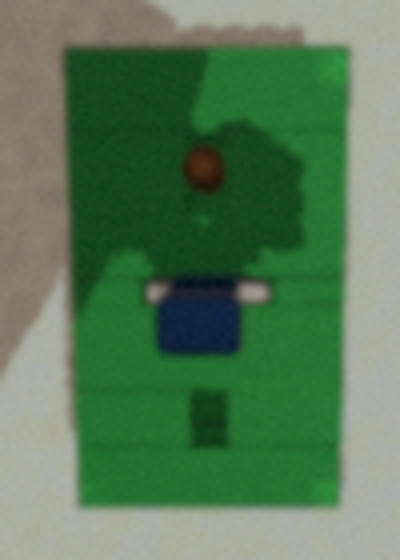

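```bash
python3 -m pendant '[85,0.5,-0.06,0,0,0,0, 85,0.43,-0.06,0,0,0,0, 85,0,0,0.7,0,0,0, 85,0,0,0.8,0,0,0, 85,0,0,0.8,0,0,0, 85,0,0,0.8,0,0,0, 85,0,0,0.48,0,0,0, 85,0,0,0,0,0,0]' 60; python3 - <<'E'
from h import *
f,d,K,R,t=cam("wrist");cv2.imwrite("pics/w2.png",f[:,:,::-1])
E
```

```text
time_s: 2.85
position: [0.5037, -0.3093, 0.1461]
tool_rot: [[0.978, -0.211, -0.005], [-0.211, -0.978, 0.005], [-0.006, -0.003, -1.0]]
ft_force: [0.8, -0.4, 0.8]
grip_width: 0.085
```

View pics/w2.png

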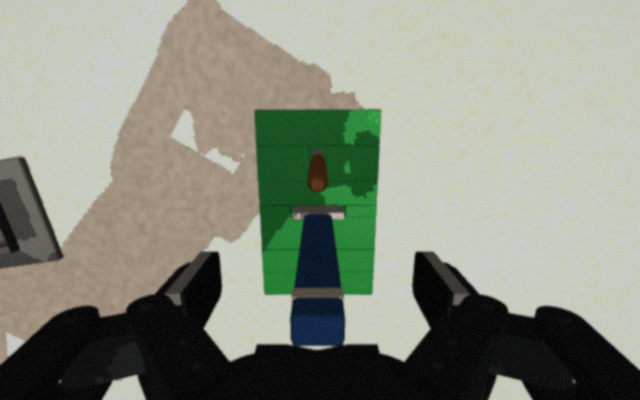

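The handle (x≈318) is centred between the pads (220 and 415). Close.

```bash
python3 -m pendant '[10,0,0,0,0,0,0, 10,0,0,0,0,0,0, 10,0,0,0,0,0,0, 10,0,0,0,0,0,0, 10,0,0,0,0,0,0, 10,0,0,0,0,0,0, 10,0,0,0,0,0,0, 10,0,0,0,0,0,0]' 70;  python3 -m pendant '[10,0,0,0,0,0,0, 10,0,0,0,0,0,0, 10,0,0,0,0,0,0]'
```

```text
time_s: 3.7
position: [0.5051, -0.3103, 0.1499]
tool_rot: [[0.977, -0.212, 0.001], [-0.212, -0.977, -0.001], [0.001, 0.0, -1.0]]
ft_force: [-0.2, 1.1, 6.0]
grip_width: 0.0172
time_s: 4.0
position: [0.5051, -0.3104, 0.1499]
tool_rot: [[0.977, -0.212, 0.001], [-0.212, -0.977, -0.001], [0.001, 0.0, -1.0]]
ft_force: [-0.2, 0.3, 6.0]
grip_width: 0.0172
```

```bash
python3 -m pendant '[10,0,0,-0.1,0,0,0, 10,0,0,-0.2,0,0,0, 10,0,0,-0.3,0,0,0, 10,0,0,-0.3,0,0,0, 10,0,0,-0.3,0,0,0, 10,0,0,-0.3,0,0,0, 10,0,0,-0.3,0,0,0, 10,0,0,-0.3,0,0,0, 10,0,0,-0.3,0,0,0, 10,0,0,-0.3,0,0,0, 10,0,0,-0.3,0,0,0, 10,0,0,-0.3,0,0,0]'
python3 - <<'E'
from h import *
f,d,K,R,t=cam("scene");crop(f,150,80,300,250,3.5,"s3.png")
f,d,K,R,t=cam("wrist");cv2.imwrite("pics/w3.png",f[:,:,::-1])
E
```

```text
time_s: 5.2
position: [0.5047, -0.3101, 0.3154]
tool_rot: [[0.977, -0.212, -0.0], [-0.212, -0.977, -0.0], [0.0, 0.0, -1.0]]
ft_force: [0.2, -1.2, -1.3]
grip_width: 0.0169
```

View pics/s3.png

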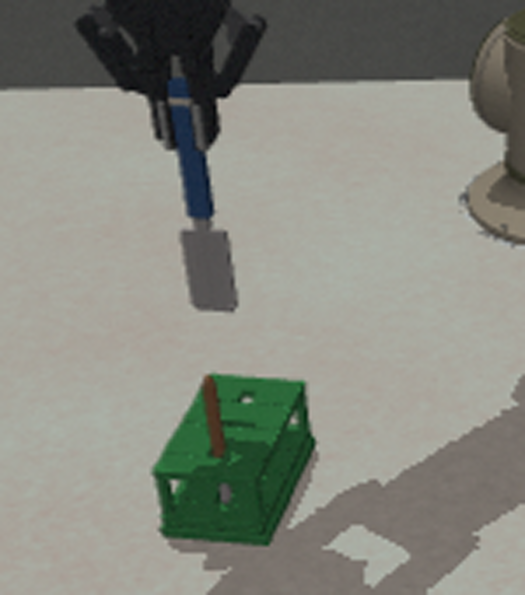

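View pics/w3.png

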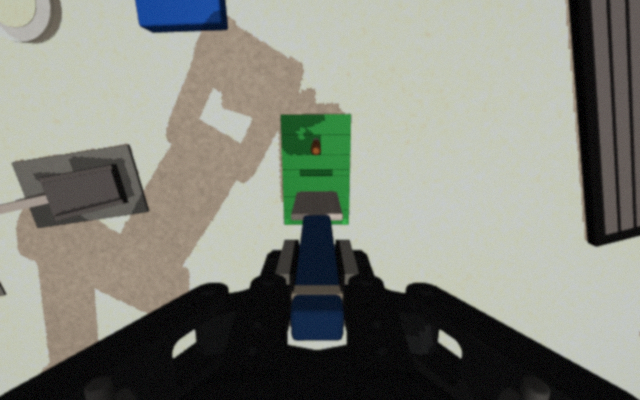

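```bash
python3 -m pendant '[10,0,-0.4,0,0,0,0, 10,0.1,-0.7,0,0,0,0, 10,0.1,-0.7,0,0,0,0, 10,0.1,-0.7,0,0,0,0, 10,0.1,-0.5,0,0,0,0, 10,0,0,0,0,0,0, 10,0,0,0,0,0,0]'
python3 - <<'E'
from h import *
f,d,K,R,t=cam("wrist");crop(f,40,60,360,300,2.5,"w4.png");W=world(d,K,R,t);np.savez("w4.npz",f=f,W=W,K=K,R=R,t=t)
E
```

```text
time_s: 6.0
position: [0.5561, -0.1677, 0.3137]
tool_rot: [[0.977, -0.211, -0.001], [-0.211, -0.977, 0.0], [-0.001, 0.0, -1.0]]
ft_force: [-0.8, -0.8, -0.9]
grip_width: 0.0169
```

View pics/w4.png

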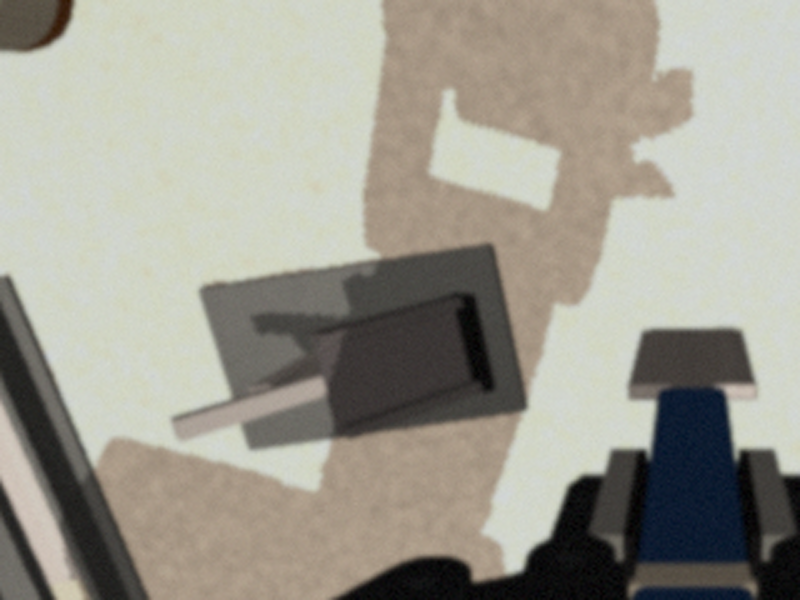

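```bash
python3 - <<'E'
from h import *
np.set_printoptions(precision=4,suppress=True)
z=np.load("w4.npz");f,W,K,R,t=[z[k] for k in("f","W","K","R","t")]
full=lambda p:np.array(p)/2.5-.3+np.array([40,60])
# refine corners of base plate by contour of dark gray (table is bright/tan)
cs=full([(203,290),(493,244),(525,408),(250,447)])
w=ray(cs,.008,K,R,t);print(w,w.mean(0),[np.linalg.norm(w[k]-w[k-1]).round(4) for k in range(4)])
for a,b in ((1,0),(2,3),(0,3),(1,2)): dd=w[a]-w[b];print("ang",np.degrees(np.arctan2(dd[1],dd[0])))
g=cv2.cvtColor(f,cv2.COLOR_RGB2GRAY)
m=np.zeros_like(g);x0,y0=full([440,285]);x1,y1=full([500,400]);m[int(y0):int(y1),int(x0):int(x1)]=1
bl=(g<22)&(m>0);q=np.argwhere(bl)[:,::-1];print("black",len(q),q.min(0),q.max(0),np.percentile(W[bl],[5,50,95],axis=0))
q2=np.argwhere(bl&(g<30))
r=cv2.boxPoints(cv2.minAreaRect(q.astype(np.float32)));print(r)
for zz in(.026,.036):print(zz,ray(r,zz,K,R,t)[:,:2])
# per-row left edge
for row in range(q[:,1].min(),q[:,1].max()+1,4):
    qq=q[q[:,1]==row];L=qq[:,0].min();Rr=qq[:,0].max();print(row,L,Rr,ray([[L-.5,row]],.0262,K,R,t)[0][:2],ray([[Rr+.5,row]],.036,K,R,t)[0][:2])
# plane of seat floor
x0,y0=full([350,330]);x1,y1=full([450,400]);P=W[int(y0):int(y1),int(x0):int(x1)].reshape(-1,3)
P=P[(P[:,2]>.02)&(P[:,2]<.1)]
c=np.median(P,0);n=np.linalg.svd(P-P.mean(0))[2][2];print("plane",c,n*np.sign(n[2]))
print(g[int(full([400,360])[1])][[int(full([x,0])[0]) for x in (330,350,400,440,450,455,460,465,470,475,480,485,490,500)]])
E
```

```text
[[ 0.5977  0.1059  0.008 ]
 [ 0.5881 -0.0613  0.008 ]
 [ 0.4913 -0.0531  0.008 ]
 [ 0.5023  0.1135  0.008 ]] [0.5448 0.0263 0.008 ] [np.float64(0.0957), np.float64(0.1675), np.float64(0.0971), np.float64(0.167)]
ang -93.30288856986641
ang -93.77429943250117
ang -4.527051221315042
ang -4.804828507390171
black 229 [223 179] [236 215] [[ 0.5191 -0.0477  0.0281]
 [ 0.5406 -0.0439  0.033 ]
 [ 0.5615 -0.0373  0.0352]]
[[221.6118 179.7529]
 [228.6    178.2   ]
 [236.6941 214.6235]
 [229.7059 216.1765]]
0.026 [[ 0.5644 -0.0374]
 [ 0.5645 -0.0473]
 [ 0.5122 -0.0437]
 [ 0.5121 -0.0335]]
0.036 [[ 0.5658 -0.0407]
 [ 0.5658 -0.0504]
 [ 0.5148 -0.047 ]
 [ 0.5146 -0.037 ]]
179 225 228 [ 0.5646 -0.0416] [ 0.5648 -0.05  ]
183 225 229 [ 0.5593 -0.04  ] [ 0.5593 -0.0498]
187 224 230 [ 0.5542 -0.0371] [ 0.5538 -0.0495]
191 225 231 [ 0.5485 -0.0368] [ 0.5482 -0.0493]
195 226 231 [ 0.5428 -0.0365] [ 0.5429 -0.0477]
199 227 232 [ 0.537  -0.0363] [ 0.5373 -0.0475]
203 228 234 [ 0.5312 -0.036 ] [ 0.5313 -0.0486]
207 229 235 [ 0.5254 -0.0357] [ 0.5256 -0.0484]
211 230 235 [ 0.5195 -0.0355] [ 0.5201 -0.0468]
215 234 235 [ 0.5127 -0.0393] [ 0.5146 -0.0452]
plane [ 0.5428 -0.0075  0.0523] [-0.0884 -0.7103  0.6983]
[83 53 54 53 57 51 52 53 23 14 15 15 45 67]
```

```bash
python3 -m pendant '[10,0,0,-0.3,0,0,-0.8, 10,0,0,-0.3,0,0,-1, 10,0,0,0,0,0,-1, 10,0,0,0,0,0,-1, 10,0,0,0,0,0,-1, 10,0,0,0,0,0,-1, 10,0,0,0,0,0,-1, 10,0,0,0,0,0,-1, 10,0,0,0,0,0,-1, 10,0,0,0,0,0,-1, 10,0,0,0,0,0,-1, 10,0,0,0,0,0,-1]'; python3 -m pendant '[10,0,0,0,0,0,-0.5, 10,0,0,0,0,-0.6,0, 10,0,0,0,0,-0.8,0, 10,0,0,0,0,-0.8,0, 10,0,0,0,0,-0.8,0, 10,0,0,0,0,-0.8,0, 10,0,0,0,0,-0.8,0, 10,0,0,0,0,-0.6,0, 10,0,0,0,0,-0.4,0, 10,0,0,0,0,0,0, 10,0,0,0,0,0,0]'
cat >> h.py <<'E'
s=2**-.5; RY=-3.8
RR=Ro.from_euler('z',RY,degrees=True).as_matrix()
PL=RR@fr([0,s,-s],[1,0,0],[0,-s,-s]); RG=RR@fr([0,s,s],[1,0,0],[0,s,-s]); foot=np.array([.5405,-.038,.028])
up=RR@np.array([0,s,s]); nn=RR@np.array([0,-s,s])
E
python3 - <<'E'
from h import *
print(observe()["q"].round(1)); plan(foot+.140*up+.02*up+.05*nn,PL)
E
```

```text
time_s: 7.25
position: [0.5557, -0.1692, 0.344]
tool_rot: [[0.132, 0.991, -0.001], [0.991, -0.132, 0.0], [0.0, -0.001, -1.0]]
ft_force: [0.7, -0.2, -1.6]
grip_width: 0.0167
time_s: 8.35
position: [0.5561, -0.1686, 0.3442]
tool_rot: [[0.048, 0.998, -0.048], [0.709, -0.068, -0.702], [-0.704, -0.0, -0.711]]
ft_force: [0.1, 0.4, -1.0]
grip_width: 0.0167
[-10.7  22.4  67.1 -44.5  85.6  -5.3]
shift units [ 5.302 -0.489 -0.529] turn units [-0.009 -0.036 -0.006]
```

```bash
python3 -m pendant '[10,0.3,-0.05,-0.1,0,0,0, 10,0.7,-0.1,-0.1,0,0,0, 10,0.8,-0.1,-0.1,0,0,0, 10,0.8,-0.1,-0.1,0,0,0, 10,0.8,-0.1,-0.13,0,0,0, 10,0.8,-0.04,0,0,0,0, 10,0.7,0,0,0,0,0, 10,0.4,0,0,0,0,0, 10,0,0,0,0,0,0, 10,0,0,0,0,0,0]'
python3 - <<'E'
from h import *
plan(foot+.140*up,PL)
f,d,K,R,t=cam("top");crop(f,260,150,370,260,5,"t5.png")
f,d,K,R,t=cam("scene");crop(f,270,130,390,250,5,"s5.png")
f,d,K,R,t=cam("wrist");cv2.imwrite("pics/w5.png",f[:,:,::-1])
E
```

```text
time_s: 9.35
position: [0.5461, 0.0392, 0.177]
tool_rot: [[0.049, 0.998, -0.047], [0.708, -0.068, -0.703], [-0.704, 0.001, -0.71]]
ft_force: [-0.4, 0.0, -1.0]
grip_width: 0.0168
shift units [ 1.012 -0.01   0.406] turn units [-0.003 -0.03  -0.011]
```

View pics/t5.png

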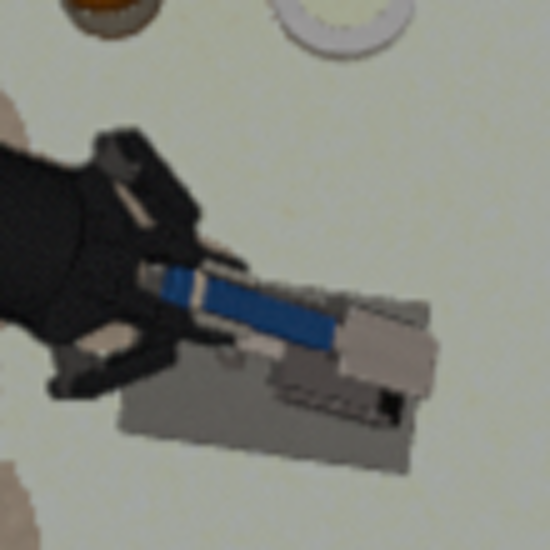

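View pics/s5.png

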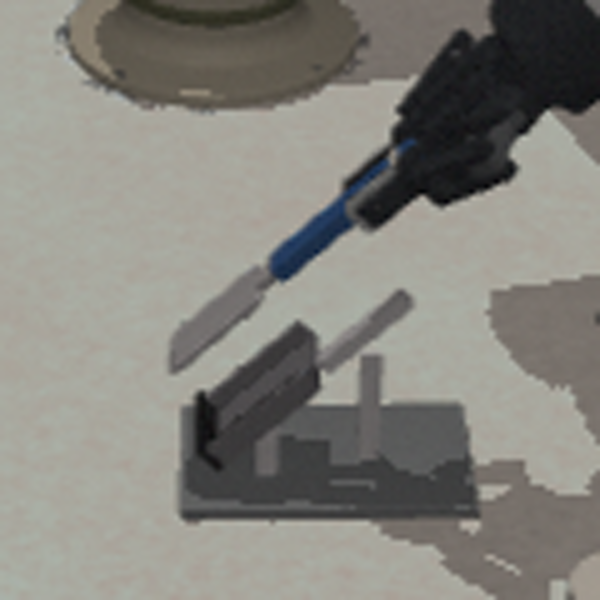

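View pics/w5.png

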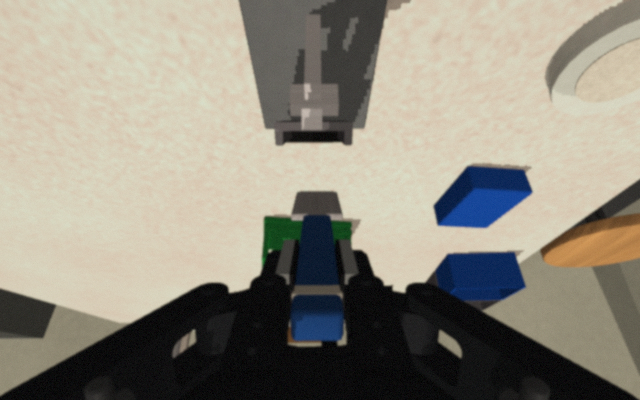

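The top view shows the blade over the seat, and the wrist view shows the stop at about (313,137) and the scraper at about (317,205). I'll measure their lateral offset within this one image.

```bash
python3 - <<'E'
from h import *
f,d,K,R,t=cam("wrist");crop(f,225,0,405,225,2.6,"w5c.png")
g=cv2.cvtColor(f,cv2.COLOR_RGB2GRAY)
for r in (20,40,60,80,100,135,140): print(r,[(i,int(g[r,i])) for i in range(268,360,2)] if r in(40,138,140) else "", d[r,313])
for r in (195,200,210): print(r,[(i,int(g[r,i])) for i in range(284,352,2)],d[r,317])
o=observe(); W=world(d,K,R,t)
L=(W-o["position"])@o["tool_rot"]*1000
for (u,v) in ((282,133),(346,133),(306,40),(320,40),(296,200),(339,200)): print(u,v,L[v,u].round(1))
E
```

```text
20  0.21880674
40 [(268, 99), (270, 98), (272, 98), (274, 99), (276, 98), (278, 98), (280, 101), (282, 102), (284, 102), (286, 102), (288, 99), (290, 103), (292, 107), (294, 101), (296, 102), (298, 105), (300, 99), (302, 105), (304, 104), (306, 109), (308, 106), (310, 107), (312, 109), (314, 106), (316, 107), (318, 106), (320, 105), (322, 102), (324, 103), (326, 98), (328, 62), (330, 60), (332, 59), (334, 57), (336, 58), (338, 62), (340, 57), (342, 69), (344, 98), (346, 101), (348, 103), (350, 104), (352, 80), (354, 63), (356, 59), (358, 58)] 0.2087314
60  0.19754952
80  0.18807189
100  0.264825
135  0.29735744
140 [(268, 213), (270, 212), (272, 209), (274, 191), (276, 104), (278, 90), (280, 92), (282, 77), (284, 40), (286, 35), (288, 31), (290, 22), (292, 25), (294, 20), (296, 24), (298, 22), (300, 24), (302, 25), (304, 23), (306, 22), (308, 26), (310, 24), (312, 21), (314, 19), (316, 10), (318, 21), (320, 18), (322, 21), (324, 21), (326, 22), (328, 19), (330, 20), (332, 21), (334, 22), (336, 17), (338, 20), (340, 29), (342, 36), (344, 50), (346, 67), (348, 67), (350, 71), (352, 137
[... 719 characters left out ...]
330, 64), (332, 62), (334, 65), (336, 61), (338, 119), (340, 203), (342, 213), (344, 212), (346, 212), (348, 214), (350, 209)] 0.25511393
210 [(284, 208), (286, 213), (288, 214), (290, 204), (292, 130), (294, 67), (296, 66), (298, 65), (300, 67), (302, 66), (304, 64), (306, 64), (308, 64), (310, 62), (312, 64), (314, 60), (316, 64), (318, 61), (320, 60), (322, 64), (324, 62), (326, 64), (328, 63), (330, 66), (332, 68), (334, 64), (336, 63), (338, 64), (340, 84), (342, 182), (344, 210), (346, 213), (348, 212), (350, 213)] 0.22865912
282 133 [ 53.2 -23.5  85.1]
346 133 [53.1 20.8 84.6]
306 40 [112.1  -6.3  86.3]
320 40 [111.7   2.8  84.2]
296 200 [ -0.3 -16.  105.4]
339 200 [-53.3  32.5 302.3]
```

View pics/w5c.png

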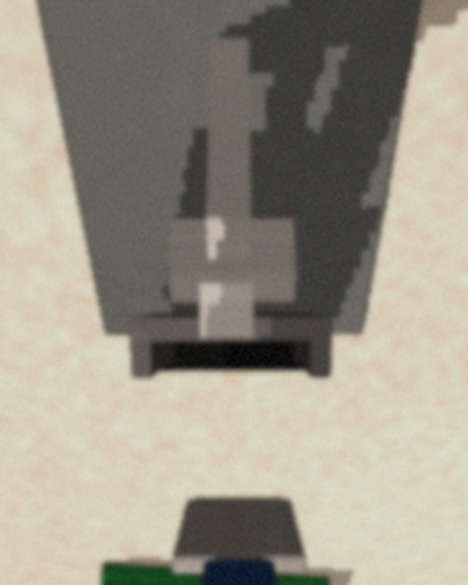

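```bash
python3 -m pendant '[10,0,-0.028,0.1,0.05,0,0, 10,0.2,0,0.1,0,0,0, 10,0.2,0,0,0,0,0, 10,0.2,0,0,0,0,0, 10,0.16,0,0,0,0,0, 10,0,0,0,0,0,0, 10,0,0,0,0,0,0]'
python3 - <<'E'
from h import *
plan(foot+.140*up,PL)
f,d,K,R,t=cam("wrist");crop(f,225,0,405,225,2.6,"w6c.png")
f,d,K,R,t=cam("scene");crop(f,290,160,380,240,6,"s6.png")
E
```

```text
time_s: 10.25
position: [0.5455, 0.0602, 0.1424]
tool_rot: [[0.047, 0.997, -0.054], [0.708, -0.071, -0.703], [-0.705, -0.005, -0.709]]
ft_force: [0.3, -0.3, -1.3]
grip_width: 0.0171
shift units [0.227 0.031 0.21 ] turn units [-0.05  -0.024  0.001]
```

View pics/w6c.png

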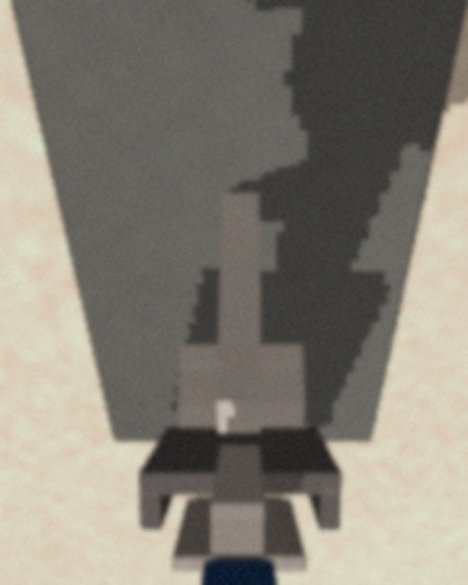

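View pics/s6.png

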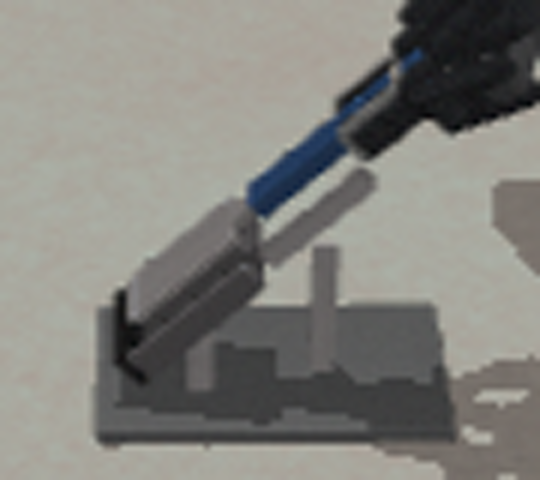

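The blade (crop 175–306) is now centred between the seat walls (140–340). Lowering on.

```bash
python3 -m pendant '[10,0.1,0,0,0,0,0, 10,0.08,0,0,0,0,0, 10,0,0,0,0,0,0, 10,0,0,0,0,0,0]'; python3 -m pendant '[10,0.04,0,0,0,0,0, 10,0,0,0,0,0,0, 10,0,0,0,0,0,0]';python3 -m pendant '[10,0.03,0,0,0,0,0, 10,0,0,0,0,0,0, 10,0,0,0,0,0,0]'
```

```text
time_s: 10.75
position: [0.5459, 0.0664, 0.1361]
tool_rot: [[0.047, 0.997, -0.054], [0.708, -0.071, -0.703], [-0.705, -0.005, -0.709]]
ft_force: [0.2, -0.1, -1.0]
grip_width: 0.0171
time_s: 11.05
position: [0.546, 0.0678, 0.1347]
tool_rot: [[0.047, 0.997, -0.054], [0.708, -0.072, -0.703], [-0.705, -0.005, -0.71]]
ft_force: [0.5, 0.8, -1.2]
grip_width: 0.017
time_s: 11.35
position: [0.546, 0.0688, 0.1337]
tool_rot: [[0.047, 0.997, -0.054], [0.708, -0.072, -0.703], [-0.705, -0.005, -0.71]]
ft_force: [0.0, -1.1, -0.2]
grip_width: 0.017
```

```bash
python3 -m pendant '[10,0.03,0,0,0,0,0, 10,0,0,0,0,0,0, 10,0,0,0,0,0,0]';python3 -m pendant '[10,0.02,0,0,0,0,0, 10,0,0,0,0,0,0, 10,0,0,0,0,0,0]'; python3 - <<'E'
from h import *
f,d,K,R,t=cam("wrist");crop(f,225,0,405,225,2.6,"w7c.png")
f,d,K,R,t=cam("scene");crop(f,290,160,380,240,6,"s7.png")
E
```

```text
time_s: 11.65
position: [0.5461, 0.0699, 0.1326]
tool_rot: [[0.047, 0.997, -0.054], [0.708, -0.072, -0.703], [-0.705, -0.005, -0.71]]
ft_force: [0.6, 0.5, -1.0]
grip_width: 0.0171
time_s: 11.95
position: [0.5462, 0.0706, 0.1319]
tool_rot: [[0.047, 0.997, -0.054], [0.708, -0.072, -0.703], [-0.705, -0.005, -0.71]]
ft_force: [-0.0, 0.5, -2.3]
grip_width: 0.0171
```

View pics/w7c.png

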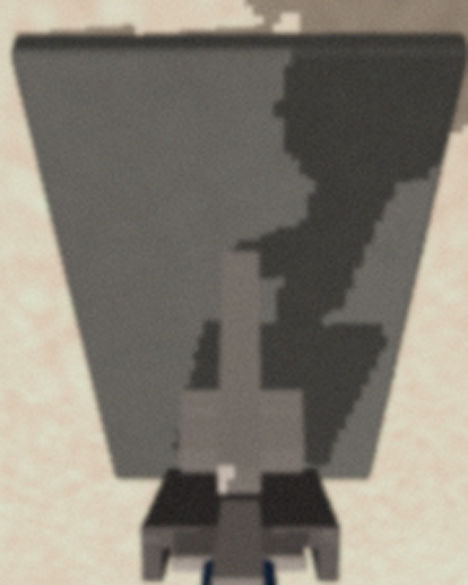

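View pics/s7.png

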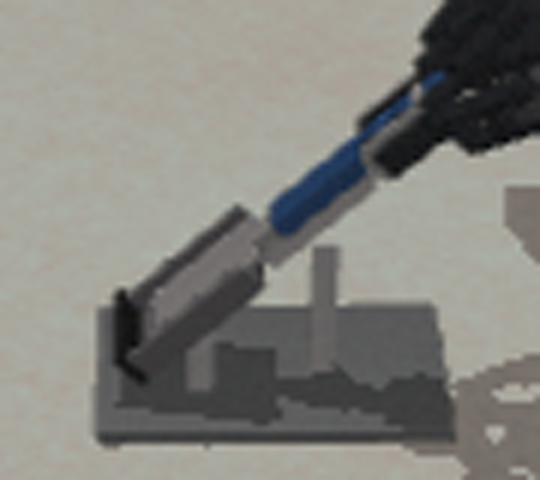

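The blade is between the walls and close to the floor, with no contact force yet. Continuing in small steps.

```bash
for i in 1; do python3 -m pendant '[10,0.03,0,0,0,0,0, 10,0,0,0,0,0,0, 10,0,0,0,0,0,0]' ; python3 -m pendant '[10,0.03,0,0,0,0,0, 10,0,0,0,0,0,0, 10,0,0,0,0,0,0]'; done
```

```text
time_s: 12.35
position: [0.5463, 0.0713, 0.1313]
tool_rot: [[0.048, 0.997, -0.054], [0.707, -0.072, -0.703], [-0.705, -0.005, -0.709]]
ft_force: [-0.9, -4.0, 2.8]
grip_width: 0.0169
time_s: 12.65
position: [0.5463, 0.0714, 0.1312]
tool_rot: [[0.048, 0.997, -0.054], [0.705, -0.073, -0.705], [-0.707, -0.004, -0.707]]
ft_force: [-2.4, -8.5, 7.8]
grip_width: 0.0172
```

```bash
python3 -m pendant '[10,-0.03,0,0,0,0,0, 10,0,0,0.06,0,0,0, 10,0,0,0.06,0,0,0, 10,0,0,0,0,0,0, 10,0,0,0,0,0,0]' ; python3 -m pendant '[10,0,0,0.04,0,0,0, 10,0,0,0,0,0,0, 10,0,0,0,0,0,0]'; python3 -m pendant '[10,0,0,0.03,0,0,0, 10,0,0,0,0,0,0, 10,0,0,0,0,0,0]'
```

```text
time_s: 13.15
position: [0.5462, 0.0669, 0.1268]
tool_rot: [[0.048, 0.997, -0.053], [0.707, -0.071, -0.704], [-0.706, -0.004, -0.709]]
ft_force: [1.7, -6.0, 1.4]
grip_width: 0.0167
time_s: 13.45
position: [0.5461, 0.0657, 0.1256]
tool_rot: [[0.048, 0.997, -0.053], [0.707, -0.071, -0.703], [-0.705, -0.004, -0.709]]
ft_force: [0.7, -4.5, 4.9]
grip_width: 0.0172
time_s: 13.75
position: [0.5459, 0.0647, 0.1246]
tool_rot: [[0.048, 0.997, -0.053], [0.707, -0.072, -0.703], [-0.705, -0.004, -0.709]]
ft_force: [0.4, -3.3, 5.6]
grip_width: 0.017
```

```bash
python3 -m pendant '[10,0,0,0.03,0,0,0, 10,0,0,0,0,0,0, 10,0,0,0,0,0,0]' ; python3 -m pendant '[10,0,0,0.03,0,0,0, 10,0,0,0,0,0,0, 10,0,0,0,0,0,0]'; python3 -m pendant '[10,0,0,0.03,0,0,0, 10,0,0,0,0,0,0, 10,0,0,0,0,0,0]'; python3 - <<'E'
from h import *
f,d,K,R,t=cam("wrist");crop(f,225,0,405,225,2.6,"w8c.png")
f,d,K,R,t=cam("scene");crop(f,290,160,380,240,6,"s8.png")
E
```

```text
time_s: 14.05
position: [0.546, 0.0644, 0.1243]
tool_rot: [[0.048, 0.997, -0.052], [0.708, -0.071, -0.703], [-0.705, -0.003, -0.709]]
ft_force: [-0.3, 2.1, 12.1]
grip_width: 0.0169
time_s: 14.35
position: [0.5461, 0.0643, 0.1242]
tool_rot: [[0.049, 0.998, -0.05], [0.708, -0.071, -0.702], [-0.704, -0.001, -0.71]]
ft_force: [-1.5, 10.6, 19.4]
grip_width: 0.0172
time_s: 14.65
position: [0.5462, 0.0642, 0.1242]
tool_rot: [[0.05, 0.998, -0.049], [0.709, -0.07, -0.702], [-0.704, 0.001, -0.711]]
ft_force: [-3.3, 17.9, 26.9]
grip_width: 0.0173
```

View pics/s8.png

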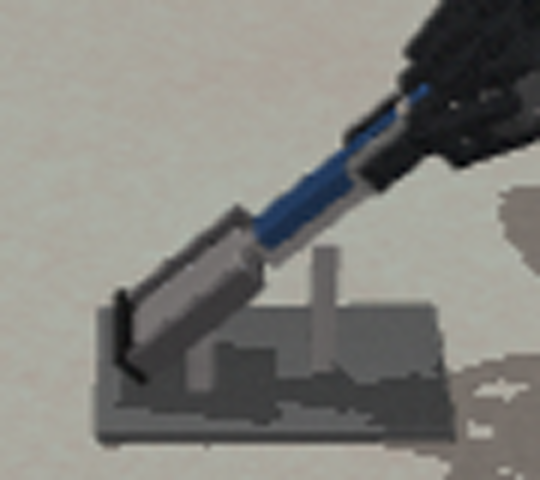

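```bash
python3 -m pendant '[10,-0.01,0,-0.03,0,0,0, 10,-0.01,0,-0.03,0,0,0, 10,0,0,0,0,0,0, 10,0,0,0,0,0,0]' ; python3 -m pendant '[22,0,0,0,0,0,0, 30,0,0,0,0,0,0, 40,0,0,0,0,0,0, 50,0,0,0,0,0,0, 50,0,0,0,0,0,0, 50,0,0,0,0,0,0]'; python3 - <<'E'
from h import *
f,d,K,R,t=cam("wrist");cv2.imwrite("pics/w9.png",f[:,:,::-1])
f,d,K,R,t=cam("scene");crop(f,290,160,380,240,6,"s9.png")
E
```

```text
time_s: 15.15
position: [0.5459, 0.0642, 0.1246]
tool_rot: [[0.048, 0.997, -0.052], [0.709, -0.071, -0.702], [-0.704, -0.003, -0.71]]
ft_force: [-1.5, 3.9, 11.0]
grip_width: 0.0166
time_s: 15.75
position: [0.5456, 0.0632, 0.1236]
tool_rot: [[0.047, 0.997, -0.054], [0.708, -0.072, -0.702], [-0.705, -0.005, -0.71]]
ft_force: [0.4, 0.0, 0.1]
grip_width: 0.05
```

View pics/s9.png

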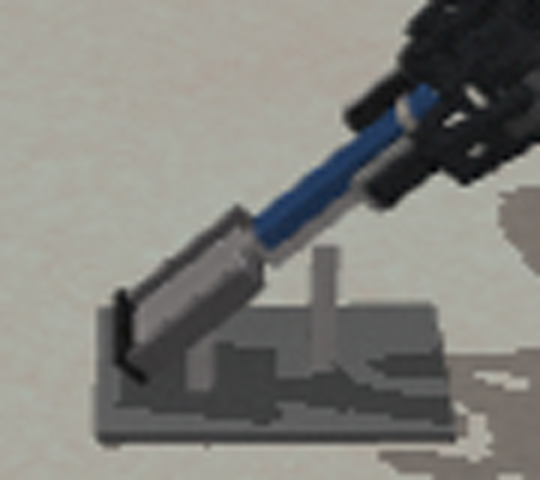

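View pics/w9.png

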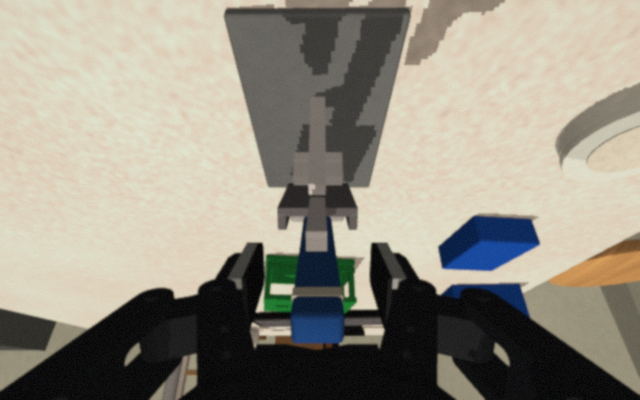

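```bash
python3 -m pendant '[50,0,0,-0.15,0,0,0, 50,0,0,-0.4,0,0,0, 50,0,0,-0.7,0,0,0, 50,0,0,-0.8,0,0,0, 50,0,0,-0.8,0,0,0, 50,0,0,-0.3,0,0,0, 50,-0.5,0,0,0,0,0, 50,-0.8,0,0,0,0,0, 50,-0.8,0,0,0,0,0, 50,-0.8,0,0,0,0,0, 50,-0.7,0,0,0,0,0, 50,-0.4,0,0,0,0,0]'
python3 -m pendant '[50,0,0,0,0,0.7,0, 50,0,0,0,0,1,0, 50,0,0,0,0,1,0, 50,0,0,0,0,1,0, 50,0,0,0,0,1,0, 50,0,0,0,0,1,0, 50,0,0,0,0,1,0, 50,0,0,0,0,1,0, 50,0,0,0,0,1,0, 50,0,0,0,0,1,0, 50,0,0,0,0,1,0, 50,0,0,0,0,0.55,0]'
python3 -m pendant '[50,0,0,0,0,0,0, 50,0,0,0,0,0,0]'
python3 - <<'E'
from h import *
o=observe();print(o["q"].round(1))
plan(foot+.102*up+.10*nn,RG)
f,d,K,R,t=cam("wrist");cv2.imwrite("pics/w10.png",f[:,:,::-1])
f,d,K,R,t=cam("scene");crop(f,290,160,380,240,6,"s10.png")
E
```

```text
time_s: 17.05
position: [0.5442, 0.031, 0.3793]
tool_rot: [[0.051, 0.997, -0.052], [0.708, -0.073, -0.702], [-0.704, -0.001, -0.71]]
ft_force: [0.3, -0.8, -0.1]
grip_width: 0.0501
time_s: 18.25
position: [0.5445, 0.0315, 0.3764]
tool_rot: [[0.055, 0.997, 0.048], [0.699, -0.073, 0.712], [0.713, -0.005, -0.701]]
ft_force: [-0.1, 0.6, -0.5]
grip_width: 0.0501
time_s: 18.45
position: [0.5446, 0.0323, 0.3768]
tool_rot: [[0.053, 0.997, 0.047], [0.704, -0.071, 0.706], [0.708, -0.004, -0.706]]
ft_force: [0.5, 0.7, 0.7]
grip_width: 0.0501
[-28.   19.9  65.8  43.4 110.  -14.1]
shift units [-3.891  0.036  1.932] turn units [ 0.003 -0.008 -0.046]
```

View pics/w10.png

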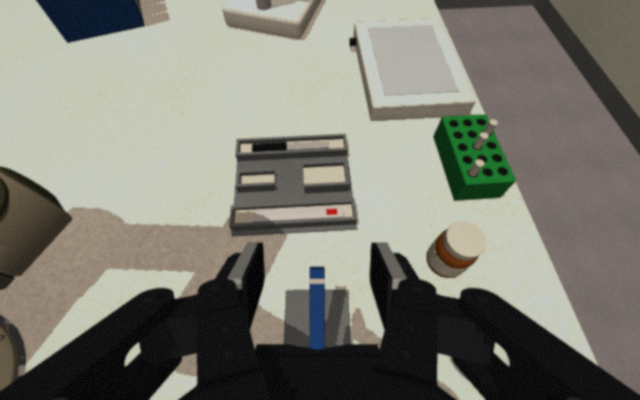

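View pics/s10.png

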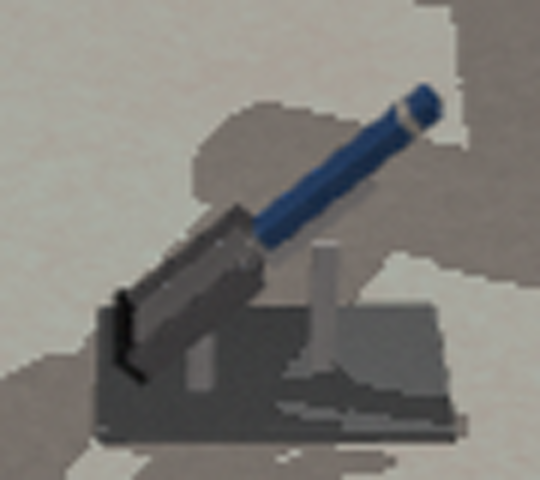

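The scraper lies seated against the stop (scene crop, blade foot at (135,340)). Moving to the pre-grasp pose square to the slope.

```bash
python3 -m pendant '[50,-0.4,0,0,0,0,0, 50,-0.7,0.03,0,0,0,0, 50,-0.8,0,0,0,0,0, 50,-0.8,0,0.1,0,0,0, 50,-0.7,0,0.2,0,0,0, 50,-0.4,0,0.4,0,0,0, 50,-0.1,0,0.5,0,0,0, 50,0,0,0.4,0,0,0, 50,0,0,0.3,0,0,0, 50,0,0,0,0,0,0, 50,0,0,0,0,0,0]'
python3 - <<'E'
from h import *
o=observe();print(o["q"].round(1))
plan(foot+.102*up+.10*nn,RG)
f,d,K,R,t=cam("wrist");cv2.imwrite("pics/w11.png",f[:,:,::-1])
W=world(d,K,R,t);hsv=cv2.cvtColor(f,cv2.COLOR_RGB2HSV)
b=(hsv[...,0]>100)&(hsv[...,0]<130)&(hsv[...,1]>120)&(f[...,2]>50); b[:, :220]=0;b[:,420:]=0
L=(W-o["position"])@o["tool_rot"]*1000
print(b.sum(),np.percentile(L[b],[2,50,98],axis=0).round(1))
np.savez("w11.npz",f=f,L=L,W=W,K=K)
E
```

```text
time_s: 19.65
position: [0.5404, -0.0375, 0.1719]
tool_rot: [[0.052, 0.998, 0.047], [0.704, -0.07, 0.707], [0.709, -0.004, -0.706]]
ft_force: [-0.6, -0.6, -0.3]
grip_width: 0.0504
[-34.4  31.4  82.2  37.6  92.7 -37.6]
shift units [-0.002  0.002  0.027] turn units [ 0.001 -0.015 -0.038]
2911 [[-15.9  -8.9  95.5]
 [ 34.3  -0.6  97. ]
 [ 86.2   7.1  98.4]]
```

View pics/w11.png

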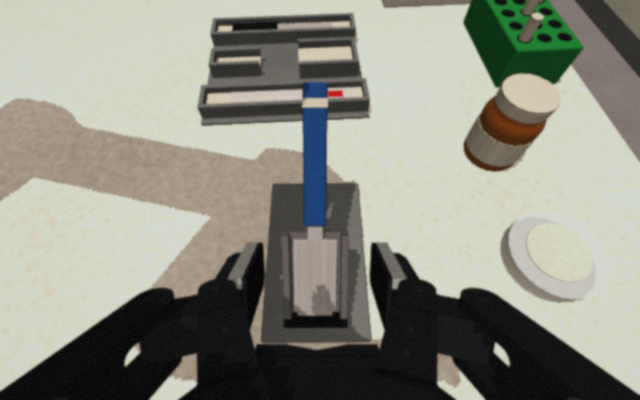

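```bash
python3 - <<'E'
from h import *
z=np.load("w11.npz");f,L=z["f"],z["L"]
hsv=cv2.cvtColor(f,cv2.COLOR_RGB2HSV)
b=(hsv[...,0]>100)&(hsv[...,0]<130)&(hsv[...,1]>120)&(f[...,2]>50); b[:, :220]=0;b[:,420:]=0;b=cv2.erode(b.astype(np.uint8),np.ones((3,3)))>0
P=L[b];print(np.polyfit(P[:,0],P[:,2],1),np.polyfit(P[:,0],P[:,1],1),P[:,0].min(),P[:,0].max())
E
```

```text
[-5.75004286e-02  9.72609934e+01] [ 0.00159422 -0.9383231 ] -17.424018684919687 87.00095172277666
```

```bash
python3 -m pendant '[50,0,-0.01,0.3,0,0,0, 50,0,0,0.5,0,0,0, 50,0,0,0.5,0,0,0, 50,0,0,0.4,0,0,0, 50,0,0,0.3,0,0,0, 50,0,0,0.2,0,0,0, 50,0,0,0.1,0,0,0, 50,0,0,0,0,0,0, 50,0,0,0,0,0,0]'
python3 - <<'E'
from h import *
o=observe()
f,d,K,R,t=cam("wrist");cv2.imwrite("pics/w12.png",f[:,:,::-1])
W=world(d,K,R,t);hsv=cv2.cvtColor(f,cv2.COLOR_RGB2HSV)
b=(hsv[...,0]>100)&(hsv[...,0]<130)&(hsv[...,1]>120)&(f[...,2]>50); b[:, :220]=0;b[:,420:]=0;b=cv2.erode(b.astype(np.uint8),np.ones((7,7)))>0
L=(W-o["position"])@o["tool_rot"]*1000;P=L[b]
print(np.polyfit(P[:,0],P[:,2],1),np.polyfit(P[:,0],P[:,1],1),P[:,0].min(),P[:,0].max())
for lo in range(-20,90,15):
    k=(P[:,0]>lo)&(P[:,0]<lo+15);print(lo,k.sum(),np.median(P[k],0).round(1) if k.any() else "")
E
```

```text
time_s: 20.6
position: [0.5454, 0.0433, 0.0906]
tool_rot: [[0.053, 0.997, 0.048], [0.703, -0.072, 0.708], [0.709, -0.004, -0.705]]
ft_force: [0.6, -0.6, 0.1]
grip_width: 0.0499
[-9.39336424e-03 -1.78582713e+01] [ 0.00094648 -0.69610042] -16.099358822296992 87.96690801132421
-20 705 [-10.3  -0.6 -18. ]
-5 1085 [  2.6  -0.6 -18. ]
10 1203 [ 17.7  -0.6 -17.9]
25 1271 [ 32.6  -0.5 -17.8]
40 1409 [ 47.8  -0.5 -17.7]
55 1592 [ 62.8  -0.5 -17.6]
70 700 [ 82.1  -0.5 -17.5]
85 325 [ 86.3  -0.5 -17.4]
```

View pics/w12.png

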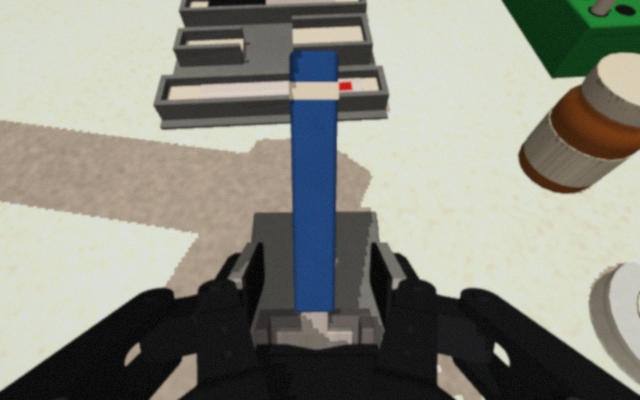

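The handle face is 18 mm behind the TCP and square to within 0.5°, so the TCP is 12 mm past the centre line as wanted. Closing.

```bash
python3 -m pendant '[30,0,0,0,0,0,0, 10,0,0,0,0,0,0, 10,0,0,0,0,0,0, 10,0,0,0,0,0,0, 10,0,0,0,0,0,0, 10,0,0,0,0,0,0, 10,0,0,0,0,0,0]' 60;  python3 -m pendant '[10,0,0,-0.1,0,0,0, 10,0,0,-0.2,0,0,0, 10,0,0,-0.4,0,0,0, 10,0,0,-0.5,0,0,0, 10,0,0,-0.7,0,0,0, 10,0,0,-0.8,0,0,0, 10,0,0,-0.8,0,0,0, 10,0,0,-0.5,0,0,0, 10,0,0,0,0,0,0]'
python3 - <<'E'
from h import *
f,d,K,R,t=cam("wrist");cv2.imwrite("pics/w13.png",f[:,:,::-1])
E
```

```text
time_s: 21.35
position: [0.5452, 0.0435, 0.0903]
tool_rot: [[0.054, 0.997, 0.048], [0.703, -0.072, 0.708], [0.709, -0.004, -0.705]]
ft_force: [-2.0, -4.8, 5.2]
grip_width: 0.0164
time_s: 22.25
position: [0.536, -0.1003, 0.2329]
tool_rot: [[0.053, 0.997, 0.052], [0.705, -0.074, 0.706], [0.707, -0.001, -0.707]]
ft_force: [0.4, 0.9, -2.1]
grip_width: 0.0165
```

View pics/w13.png

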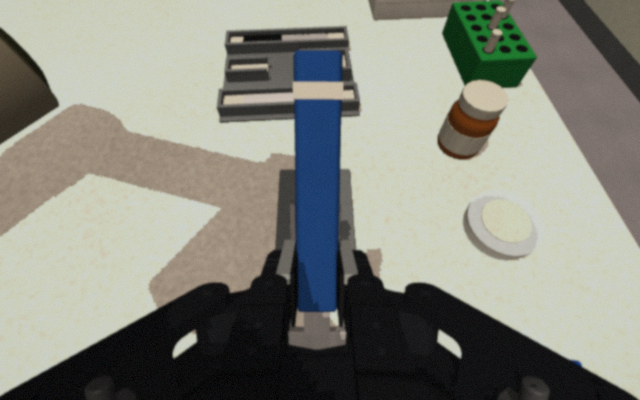

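```bash
python3 -m pendant '[10,0.2,0,-0.3,0,-0.5,0, 10,0.3,0,-0.3,0,-0.8,0, 10,0.4,0,-0.2,0,-0.8,0, 10,0.4,0,0,0,-0.8,0, 10,0.4,0,0,0,-0.8,0, 10,0.4,0,0,0,-0.8,0, 10,0.4,0,0,0,-0.7,0, 10,0.4,0,0,0,-0.43,0, 10,0,0,0,0,0,0, 10,0,0,0,0,0,0]'
python3 - <<'E'
from h import *
o=observe();print(o["q"].round(1)); plan([.40,.16,.34])
E
```

```text
time_s: 23.3
position: [0.5429, 0.0068, 0.3152]
tool_rot: [[0.069, 0.998, -0.007], [0.998, -0.069, 0.004], [0.004, -0.007, -1.0]]
ft_force: [0.1, -1.3, -1.3]
grip_width: 0.0166
[-11.9  18.7  65.3   0.2  96.4  -7.9]
shift units [ 2.862 -3.066 -0.463] turn units [0. 0. 0.]
```

```bash
python3 -m pendant '[10,0.2,-0.3,-0.2,0,0,0, 10,0.5,-0.5,-0.2,0,0,0, 10,0.6,-0.6,-0.06,0,0,0, 10,0.6,-0.6,0,0,0,0, 10,0.5,-0.6,0,0,0,0, 10,0.4,-0.4,0,0,0,0, 10,0.06,-0.06,0,0,0,0, 10,0,0,0,0,0,0, 10,0,0,0,0,0,0]'
python3 - <<'E'
from h import *
f,d,K,R,t=cam("wrist");cv2.imwrite("pics/w14.png",f[:,:,::-1])
W=world(d,K,R,t);np.savez("w14.npz",f=f,W=W,K=K,R=R,t=t)
E
```

```text
time_s: 24.2
position: [0.4016, 0.1583, 0.3404]
tool_rot: [[0.073, 0.997, -0.005], [0.997, -0.073, 0.003], [0.003, -0.005, -1.0]]
ft_force: [0.0, -0.3, -0.9]
grip_width: 0.0165
```

View pics/w14.png

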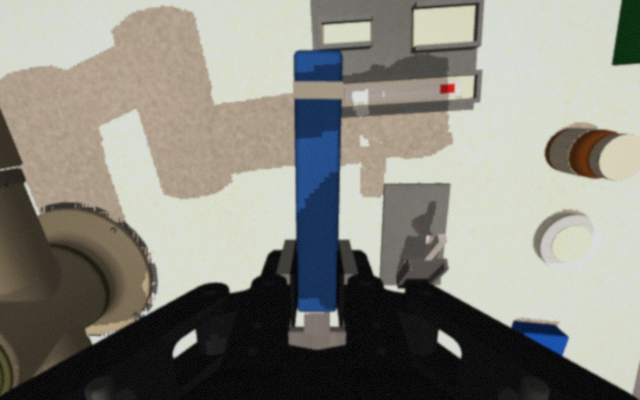

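```bash
python3 -m pendant '[10,0.3,0,0,0,0,0, 10,0.6,0.05,0,0,0,0, 10,0.6,0.05,0,0,0,0, 10,0.4,0,0,0,0,0, 10,0.1,0,0,0,0,0, 10,0,0,0,0,0,0, 10,0,0,0,0,0,0]'
python3 - <<'E'
from h import *
np.set_printoptions(precision=4,suppress=True)
f,d,K,R,t=cam("wrist");crop(f,270,20,520,220,3.2,"w15.png")
W=world(d,K,R,t);np.savez("w15.npz",f=f,W=W,K=K,R=R,t=t)
hsv=cv2.cvtColor(f,cv2.COLOR_RGB2HSV)
m=(hsv[...,2]>150)
nc,lab,st,c=cv2.connectedComponentsWithStats(m.astype(np.uint8))
for i in range(1,nc):
    if 150<st[i,4]<6000:
        q=np.argwhere(lab==i)[:,::-1].astype(np.float32); b=cv2.boxPoints(cv2.minAreaRect(q))
        print(st[i],c[i].round(1))
        for z in (.0175,.014):
            w=ray(b,z,K,R,t);print(z,w.mean(0),[round(float(np.linalg.norm(w[k]-w[k-1])),4) for k in range(4)],[round(float(np.degrees(np.arctan2(*(w[k]-w[k-1])[1::-1]))),1) for k in range(4)])
E
```

```text
time_s: 24.95
position: [0.4136, 0.2575, 0.3406]
tool_rot: [[0.073, 0.997, -0.005], [0.997, -0.073, 0.003], [0.002, -0.005, -1.0]]
ft_force: [-0.4, -0.2, -0.6]
grip_width: 0.0167
[ 310   32  159   32 2570] [407.8  46.3]
0.0175 [0.5199 0.4004 0.0175] [0.0296, 0.2075, 0.0296, 0.2113] [89.7, -0.7, -83.1, 179.3]
0.014 [0.5206 0.401  0.014 ] [0.0299, 0.2091, 0.0298, 0.2129] [89.7, -0.7, -83.1, 179.3]
[ 405   88   57   35 1741] [433.5 105.5]
0.0175 [0.5796 0.3237 0.0175] [0.0436, 0.0781, 0.0437, 0.0801] [93.2, -1.2, -84.2, 178.9]
0.014 [0.5808 0.3237 0.014 ] [0.044, 0.0787, 0.044, 0.0807] [93.2, -1.2, -84.2, 178.9]
[343 101  22  19 365] [353.3 110.7]
0.0175 [0.4693 0.3255 0.0175] [0.0241, 0.029, 0.0241, 0.0294] [87.0, -4.2, -92.0, 175.8]
0.014 [0.4697 0.3255 0.014 ] [0.0243, 0.0292, 0.0243, 0.0296] [87.0, -4.2, -92.0, 175.8]
[ 341  150  121   26 2031] [403.8 163.8]
0.0175 [0.5346 0.2449 0.0175] [0.0291, 0.174, 0.029, 0.1768] [91.7, 0.7, -82.8, -179.3]
0.014 [0.5355 0.2443 0.014 ] [0.0293, 0.1753, 0.0292, 0.1781] [91.7, 0.7, -82.8, -179.3]
[ 294  310   51   38 1350] [316.5 328.3]
0.0175 [ 0.3958 -0.0238  0.0175] [0.0711, 0.0828, 0.0709, 0.0857] [86.0, -2.4, -91.7, 177.7]
0.014 [ 0.3956 -0.0264  0.014 ] [0.0716, 0.0834, 0.0715, 0.0864] [86.0, -2.4, -91.7, 177.7]
[173 331  24  26 289] [184.5 343.2]
0.0175 [ 0.1635 -0.0364  0.0175] [0.0201, 0.061, 0.0196, 0.0616] [112.1, 33.8, -66.4, -145.9]
0.014 [ 0.1616 -0.0391  0.014 ] [0.0202, 0.0614, 0.0197, 0.062] [112.1, 33.8, -66.4, -145.9]
[438 331  23  26 287] [448.7 343.2]
0.0175 [ 0.6157 -0.0681  0.0175] [0.0604, 0.0197, 0.0598, 0.0201] [138.1, 58.6, -41.6, -119.9]
0.014 [ 0.6172 -0.071   0.014 ] [0.0608, 0.0198, 0.0603, 0.0203] [138.1, 58.6, -41.6, -119.9]
```

View pics/w15.png

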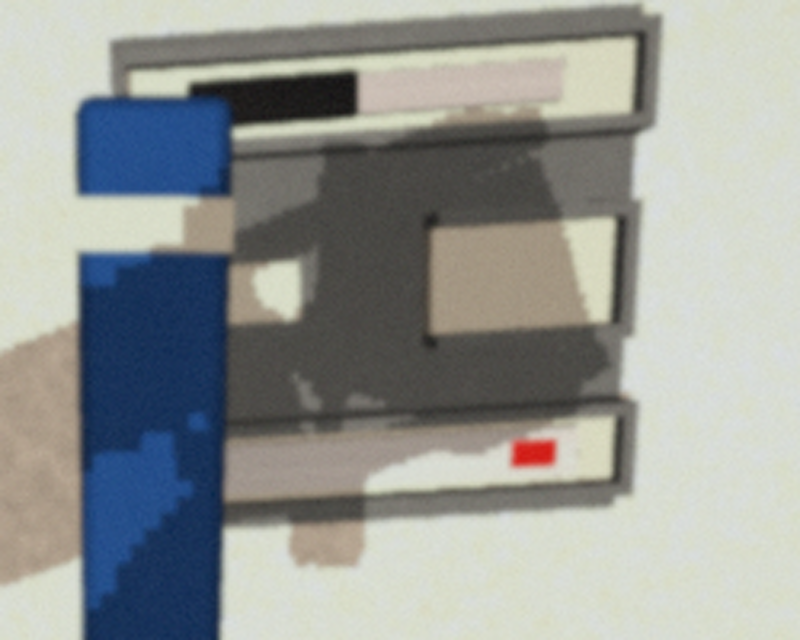

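```bash
cat > tr.py <<'E'
from h import *
np.set_printoptions(precision=4,suppress=True)
def lines(f,K,R,t,box,z,thr=150):
    hsv=cv2.cvtColor(f,cv2.COLOR_RGB2HSV)
    m=np.zeros(f.shape[:2],np.uint8);x0,y0,x1,y1=box;m[y0:y1,x0:x1]=hsv[y0:y1,x0:x1,2]>thr
    c=max(cv2.findContours(m,cv2.RETR_EXTERNAL,cv2.CHAIN_APPROX_NONE)[0],key=cv2.contourArea)[:,0]
    w=ray(c,z,K,R,t)[:,:2]; lo,hi=w.min(0),w.max(0); out={}
    for nm,ax,v,rng in(("y+",1,hi[1],(lo[0],hi[0])),("y-",1,lo[1],(lo[0],hi[0])),("x+",0,hi[0],(lo[1],hi[1])),("x-",0,lo[0],(lo[1],hi[1]))):
        o=1-ax; a=rng[0]+.12*(rng[1]-rng[0]);b=rng[1]-.12*(rng[1]-rng[0])
        k=(abs(w[:,ax]-v)<.008)&(w[:,o]>a)&(w[:,o]<b)
        p=np.polyfit(w[k,o],w[k,ax],1);r=abs(np.polyval(p,w[k,o])-w[k,ax]);p=np.polyfit(w[k,o][r<.002],w[k,ax][r<.002],1)
        mid=(rng[0]+rng[1])/2;print(nm,"at",round(mid,4),"->",round(float(np.polyval(p,mid)),4),"deg",round(float(np.degrees(np.arctan(p[0]))),2))
E
python3 - <<'E'
from tr import *
z=np.load("w15.npz");a=[z[k] for k in("f","K","R","t")]
print("blade");lines(*a,(398,80,468,130),.0175,135)
print("lifter floor");lines(*a,(318,25,480,66),.004,120)
b=np.load("ftop.npy")
_,_,K,R,t=cam("top")
print("top blade");lines(b,K,R,t,(203,187,228,220),.0175,140);print("top handle");lines(b,K,R,t,(201,230,216,262),.014,140)
E
```

```text
blade
y+ at 0.5796 -> 0.3441 deg 0.39
y- at 0.5796 -> 0.3022 deg -0.7
x+ at 0.3228 -> 0.6174 deg 0.38
x- at 0.3228 -> 0.5407 deg 0.1
lifter floor
y+ at 0.5277 -> 0.4174 deg -0.16
y- at 0.5277 -> 0.387 deg 1.17
x+ at 0.4013 -> 0.629 deg 1.46
x- at 0.4013 -> 0.4311 deg -23.09
top blade
y+ at 0.5778 -> 0.3435 deg -0.88
y- at 0.5778 -> 0.3083 deg -1.89
x+ at 0.3256 -> 0.6133 deg -4.7
x- at 0.3256 -> 0.5418 deg 0.94
top handle
y+ at 0.4516 -> 0.3354 deg -1.11
y- at 0.4516 -> 0.3191 deg -1.1
x+ at 0.3274 -> 0.4802 deg -4.74
x- at 0.3274 -> 0.4231 deg -4.75
```

```bash
python3 -m pendant '[10,0,0.2,0,0,0,-0.7, 10,0,0.3,0,0,0,-1, 10,0,0,0,0,0,-1, 10,0,0,0,0,0,-1, 10,0,0,0,0,0,-1, 10,0,0,0,0,0,-1, 10,0,0,0,0,0,-1, 10,0,0,0,0,0,-1, 10,0,0,0,0,0,-1, 10,0,0,0,0,0,-1, 10,0,0,0,0,0,-1, 10,0,0,0,0,0,-1]'
python3 - <<'E'
from h import *
o=observe();print(o["q"].round(1)); plan([.580,.323,.30],Ro.from_euler('z',179.5,degrees=True).as_matrix()@np.diag([1,-1,-1.]))
E
```

```text
time_s: 26.25
position: [0.4384, 0.2574, 0.3408]
tool_rot: [[-1.0, 0.004, -0.004], [0.004, 1.0, 0.003], [0.004, 0.003, -1.0]]
ft_force: [-0.4, -0.2, -1.0]
grip_width: 0.0167
[ 16.9  14.4  67.5   0.2  98.4 -72.8]
shift units [-2.831  1.321  0.807] turn units [ 0.022 -0.032  0.032]
```

```bash
python3 -m pendant '[10,-0.3,0.2,0,0,0,0, 10,-0.7,0.3,0.1,0,0,0, 10,-0.8,0.3,0.1,0,0,0.03, 10,-0.7,0.3,0.1,0,0,0, 10,-0.5,0.2,0.1,0,0,0, 10,-0.2,0.02,0,0,0,0, 10,0,0,0,0,0,0, 10,0,0,0,0,0,0]'
python3 - <<'E'
from tr import *
f,d,K,R,t=cam("wrist");cv2.imwrite("pics/w16.png",f[:,:,::-1])
W=world(d,K,R,t);np.savez("w16.npz",f=f,W=W,K=K,R=R,t=t)
o=observe();L=(W-o["position"])@o["tool_rot"]*1000
hsv=cv2.cvtColor(f,cv2.COLOR_RGB2HSV)
b=(hsv[...,0]>100)&(hsv[...,0]<130)&(hsv[...,1]>120)&(f[...,2]>50); b[:, :220]=0;b[:,420:]=0;b=cv2.erode(b.astype(np.uint8),np.ones((7,7)))>0
P=L[b];print(np.polyfit(P[:,0],P[:,2],1),np.polyfit(P[:,0],P[:,1],1),P.min(0),P.max(0))
E
```

```text
time_s: 27.05
position: [0.5988, 0.3219, 0.3202]
tool_rot: [[-1.0, 0.014, -0.005], [0.014, 1.0, 0.003], [0.005, 0.003, -1.0]]
ft_force: [0.2, -0.1, -0.9]
grip_width: 0.0163
[ -0.0116 -17.5673] [ 0.004  -0.3609] [ -17.6108   -7.7731 -142.5659] [ 86.7793   7.4067 -14.915 ]
```

View pics/w16.png

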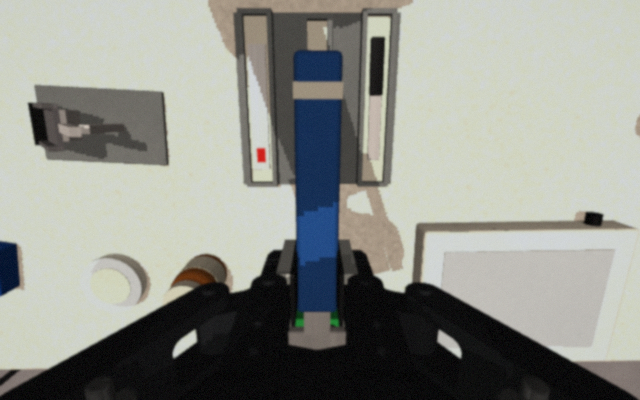

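```bash
python3 - <<'E'
from tr import *
z=np.load("w16.npz");f,K,R,t=[z[k] for k in("f","K","R","t")]
crop(f,225,0,410,200,4,"w16c.png")
g=cv2.GaussianBlur(cv2.cvtColor(f,cv2.COLOR_RGB2GRAY),(3,3),0).astype(int)
for v in (15,25,35,60,90,120,150,170,180): print(v,[(u,int(g[v,u+1]-g[v,u-1])) for u in list(range(230,295))+list(range(340,402)) if abs(g[v,u+1]-g[v,u-1])>45])
E
```

```text
15 [(233, -46), (400, 57), (401, 48)]
25 [(234, -46), (244, 46), (367, 49), (389, -64), (390, -73), (399, 59), (400, 54)]
35 [(234, -47), (244, 50), (366, 51), (367, 50), (388, -53), (389, -73), (390, -51), (399, 58)]
60 [(236, -59), (237, -46), (245, 49), (246, 71), (365, 49), (366, 48), (369, -88), (370, -97), (371, -65), (382, 58), (383, 98), (384, 99), (385, 56), (387, -58), (388, -75), (397, 61), (398, 54)]
90 [(238, -54), (247, 72), (248, 61), (364, 50), (365, 49), (368, -87), (369, -99), (370, -68), (381, 79), (382, 110), (383, 89), (386, -69), (387, -62), (395, 50), (396, 58)]
120 [(239, -52), (240, -48), (248, 66), (249, 75), (270, -66), (271, -66), (363, 56), (364, 51), (384, -62), (385, -75), (394, 55)]
150 [(241, -52), (242, -48), (250, 69), (251, 71), (256, -63), (257, -61), (264, 62), (265, 65), (361, 51), (362, 65), (363, 55), (383, -71), (384, -58), (392, 58), (393, 49)]
170 [(242, -49), (243, -54), (251, 51), (252, 73), (253, 54), (272, -52), (381, -50), (382, -71), (383, -54), (391, 57), (392, 47)]
180 [(243, -58), (244, -48), (252, 56), (253, 55), (381, -48), (382, -48), (390, 58), (391, 53)]
```

View pics/w16c.png

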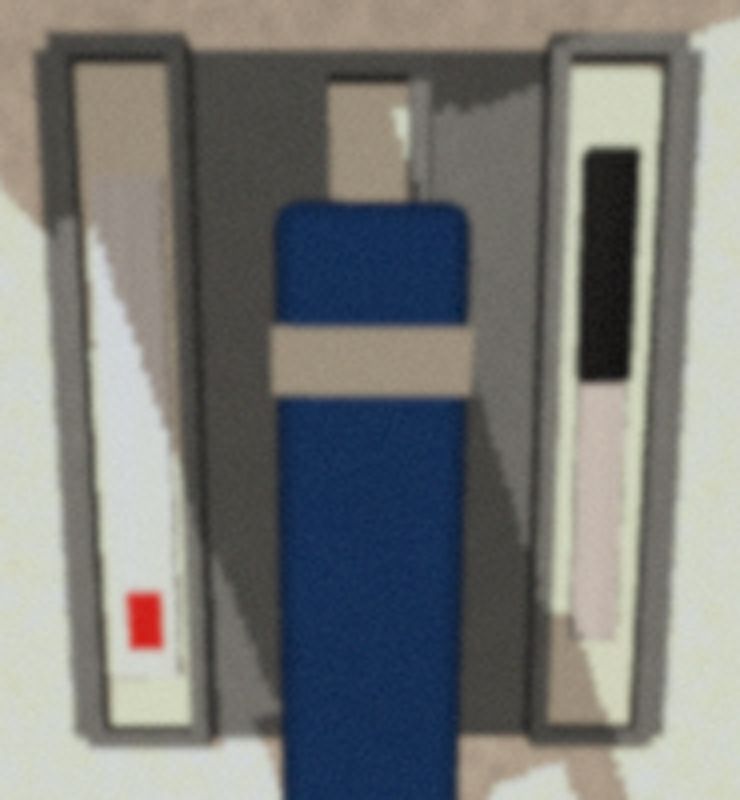

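```bash
python3 - <<'E'
from tr import *
z=np.load("w16.npz");f,K,R,t=[z[k] for k in("f","K","R","t")]
o=observe()
for nm,px,zz in(("narrow far end",(317,19.8),.014),("narrow left",(307,35),.014),("narrow right",(327.3,35),.014),("outer comp top far(outer)",(255,8.8),.024),("lifter floor near",(372,181),.0),("lifter wall near",(372,185.3),.024),("plate near edge",(300,183.5),.004)):
    p=ray([px],zz,K,R,t)[0];print(nm,p,"tool",((p-o["position"])@o["tool_rot"]*1000).round(1))
plan([.512,.3238,.06])
E
```

```text
narrow far end [0.4182 0.3254 0.014 ] tool [178.9  -0.  307.5]
narrow left [0.4354 0.3125 0.014 ] tool [161.6 -12.7 307.3]
narrow right [0.4357 0.3383 0.014 ] tool [161.6  13.  307.4]
outer comp top far(outer) [0.4077 0.2502 0.024 ] tool [188.4 -75.4 297.3]
lifter floor near [0.628  0.4031 0.    ] tool [-29.9  80.4 320.8]
lifter wall near [0.6292 0.3991 0.024 ] tool [-31.   76.5 296.8]
plate near edge [0.6293 0.2978 0.004 ] tool [-32.6 -24.9 316.5]
shift units [ 1.707 -0.005  5.221] turn units [0. 0. 0.]
```

```bash
python3 -m pendant '[10,0.4,0,0.1,0,0,0, 10,0.6,-0.005,0.2,0,0,0, 10,0.5,-0.005,0.5,0,0,0, 10,0.235,0,0.7,0,0,0, 10,0,0,0.8,0,-0.1,0, 10,0,0,0.8,0,0,0, 10,0,0,0.7,0,0,0, 10,0,0,0.5,0,0,0, 10,0,0,0.3,0,0,0, 10,0,0,0.1,0,0,0, 10,0,0,0,0,0,0, 10,0,0,0,0,0,0]'
python3 - <<'E'
from tr import *
f,d,K,R,t=cam("wrist");cv2.imwrite("pics/w17.png",f[:,:,::-1])
f,d,K,R,t=cam("scene");crop(f,380,160,490,250,5,"s17.png")
f,d,K,R,t=cam("top");crop(f,160,170,260,280,5,"t17.png")
print(observe()["q"].round(1))
E
```

```text
time_s: 28.3
position: [0.513, 0.324, 0.0869]
tool_rot: [[-1.0, 0.013, 0.011], [0.013, 1.0, 0.004], [-0.011, 0.004, -1.0]]
ft_force: [0.6, -0.5, -0.9]
grip_width: 0.0164
[ 21.1  34.7  77.4  -0.   67.2 -68.1]
```

View pics/w17.png

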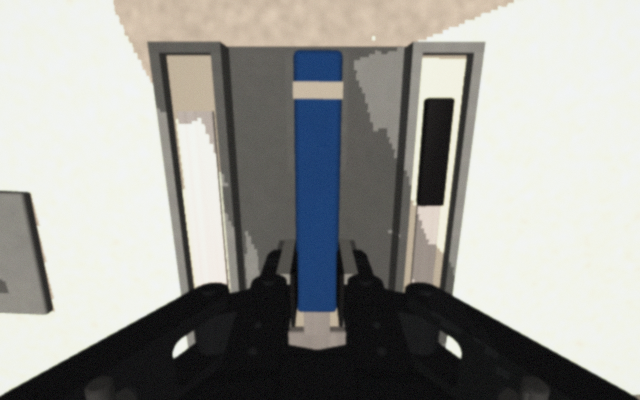

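View pics/s17.png

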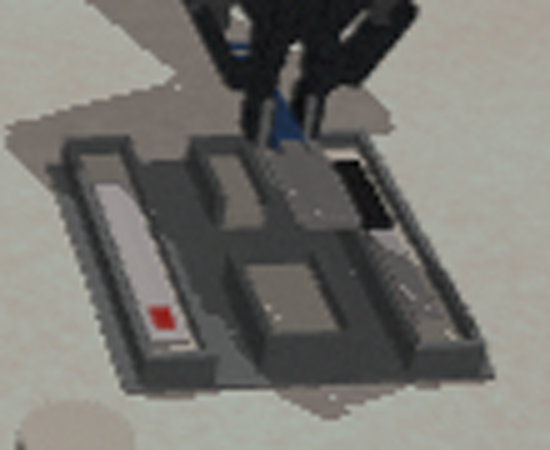

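View pics/t17.png

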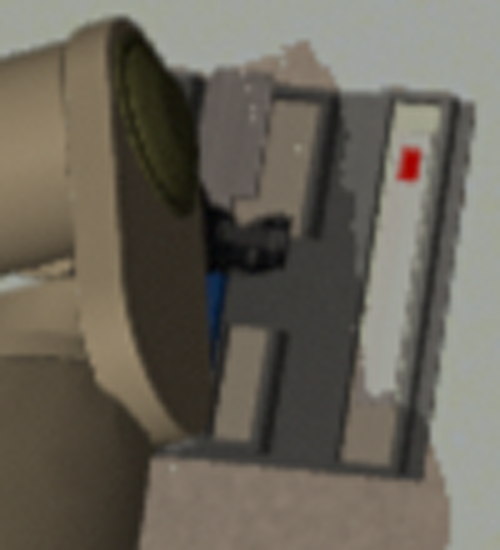

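```bash
python3 -m pendant '[10,0,-0.015,0.2,0,0,0, 10,0,0,0.3,0,0,0, 10,0,0,0.3,0,0,0, 10,0,0,0.2,0,0,0, 10,0,0,0.08,0,0,0, 10,0,0,0,0,0,0, 10,0,0,0,0,0,0]'
python3 - <<'E'
from tr import *
f,d,K,R,t=cam("wrist");crop(f,140,20,500,290,2.2,"w18.png")
f,d,K,R,t=cam("scene");crop(f,380,160,490,250,6,"s18.png")
f,d,K,R,t=cam("top");crop(f,160,170,260,280,5,"t18.png")
E
```

```text
time_s: 29.15
position: [0.5135, 0.3234, 0.032]
tool_rot: [[-1.0, 0.013, 0.01], [0.013, 1.0, 0.003], [-0.01, 0.003, -1.0]]
ft_force: [-0.4, -0.3, -1.4]
grip_width: 0.0164
```

View pics/w18.png

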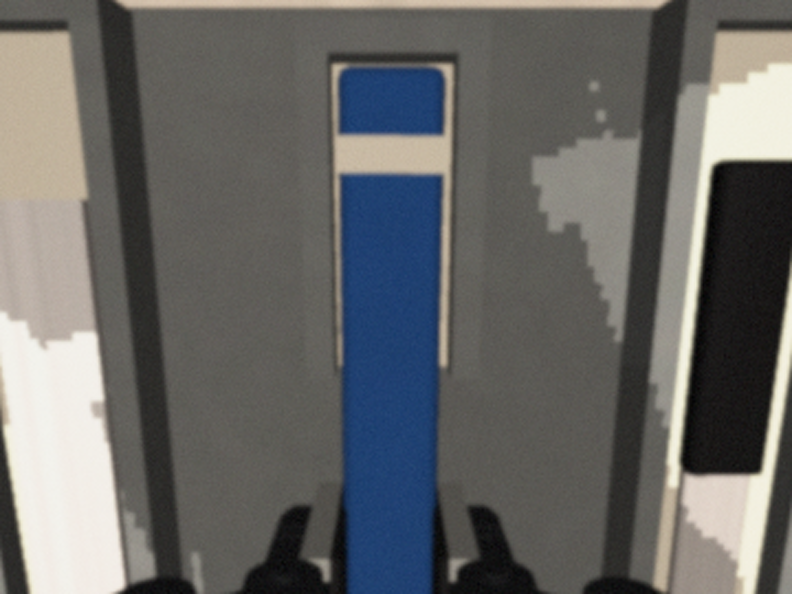

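View pics/s18.png

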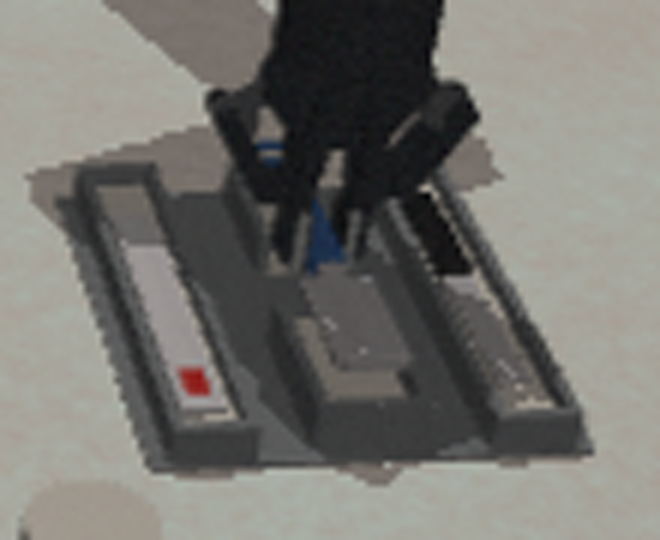

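View pics/t18.png

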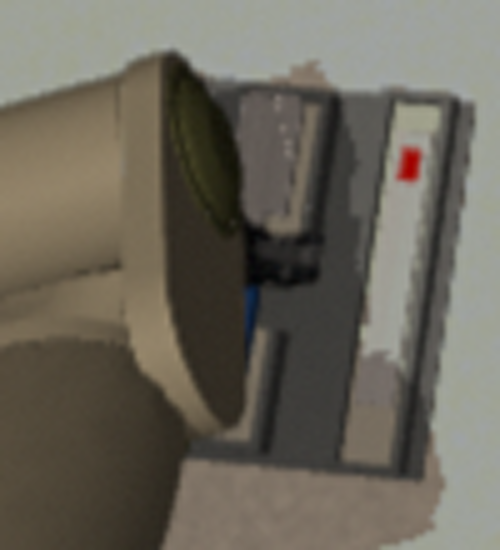

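```bash
python3 - <<'E'
from tr import *
f,d,K,R,t=cam("wrist");o=observe()
T=lambda p:((p-o["position"])@o["tool_rot"]*1000).round(1)
g=cv2.cvtColor(f,cv2.COLOR_RGB2GRAY)
print("col317",[(v,int(g[v,317])) for v in range(40,56)]); print([(v,int(g[v,292])) for v in range(180,195)])
for nm,u,v,z in(("handle end top",317,50.8,.050),("floor end",317,48.5,.014),("wall top end",317,44.4,.026),("floor near",292,187,.014),("slot L",289.7,60,.014),("slot R",347,60,.014),("handle L",294.3,60,.05),("handle R",341.7,60,.05)):
    p=ray([(u,v)],z,K,R,t)[0];print(nm,p,T(p))
E
```

```text
col317 [(40, 96), (41, 99), (42, 91), (43, 83), (44, 63), (45, 52), (46, 46), (47, 50), (48, 71), (49, 99), (50, 87), (51, 65), (52, 52), (53, 56), (54, 57), (55, 56)]
[(180, 79), (181, 80), (182, 78), (183, 80), (184, 83), (185, 73), (186, 75), (187, 70), (188, 73), (189, 77), (190, 82), (191, 87), (192, 89), (193, 90), (194, 93)]
handle end top [0.4255 0.3244 0.05  ] [ 87.6  -0.  -18.9]
floor end [0.4188 0.3247 0.014 ] [94.7 -0.  17. ]
wall top end [0.4192 0.3246 0.026 ] [94.2 -0.   5. ]
floor near [0.4834 0.311  0.014 ] [ 30.  -12.8  17.6]
slot L [0.4235 0.3121 0.014 ] [ 89.9 -12.6  17. ]
slot R [0.4238 0.3384 0.014 ] [89.9 13.8 17.1]
handle L [0.4284 0.3163 0.05  ] [ 84.6  -8.1 -18.9]
handle R [0.4287 0.3332 0.05  ] [ 84.6   8.8 -18.9]
```

```bash
python3 - <<'E'
from tr import *
f,d,K,R,t=cam("scene")
for nm,p,z in(("tip L",(333,365),.042),("tip R",(409,371),.042),("floor end L",(325,404),.0175),("wall end outer top",(320,408),.029),("wallendR",(418,398),.029)):
    print(nm,ray([(380+p[0]/6-.4,160+p[1]/6-.4)],z,K,R,t)[0])
E
```

```text
tip L [0.606  0.3015 0.042 ]
tip R [0.6131 0.3357 0.042 ]
floor end L [0.6045 0.3018 0.0175]
wall end outer top [0.6212 0.2927 0.029 ]
wallendR [0.6173 0.3409 0.029 ]
```

```bash
python3 -m pendant '[10,0.035,0,0.1,0,0,0, 10,0,0,0.1,0,0,0, 10,0,0,0.08,0,0,0, 10,0,0,0.05,0,0,0, 10,0,0,0,0,0,0, 10,0,0,0,0,0,0]'; python3 -m pendant '[10,0,0,0.04,0,0,0, 10,0,0,0,0,0,0, 10,0,0,0,0,0,0]'; python3 - <<'E'
from tr import *
f,d,K,R,t=cam("wrist");crop(f,220,20,420,290,2.2,"w19.png")
f,d,K,R,t=cam("scene");crop(f,380,160,490,250,6,"s19.png")
E
```

```text
time_s: 30.0
position: [0.5116, 0.3234, 0.0149]
tool_rot: [[-1.0, 0.013, 0.009], [0.013, 1.0, 0.003], [-0.009, 0.003, -1.0]]
ft_force: [-0.4, 0.4, -1.8]
grip_width: 0.0164
time_s: 30.3
position: [0.5116, 0.3234, 0.013]
tool_rot: [[-1.0, 0.013, 0.009], [0.013, 1.0, 0.003], [-0.009, 0.003, -1.0]]
ft_force: [0.3, -0.2, -1.4]
grip_width: 0.0165
```

View pics/w19.png

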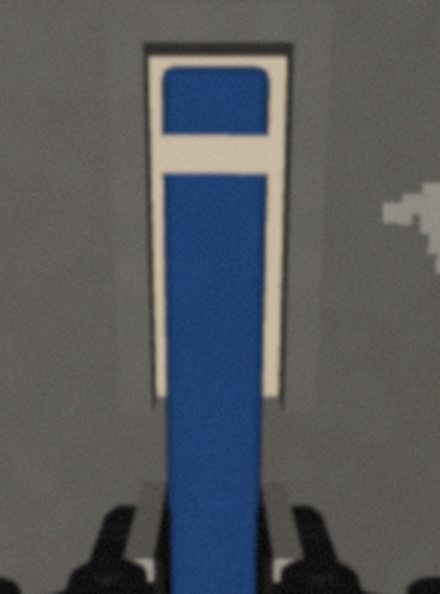

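View pics/s19.png

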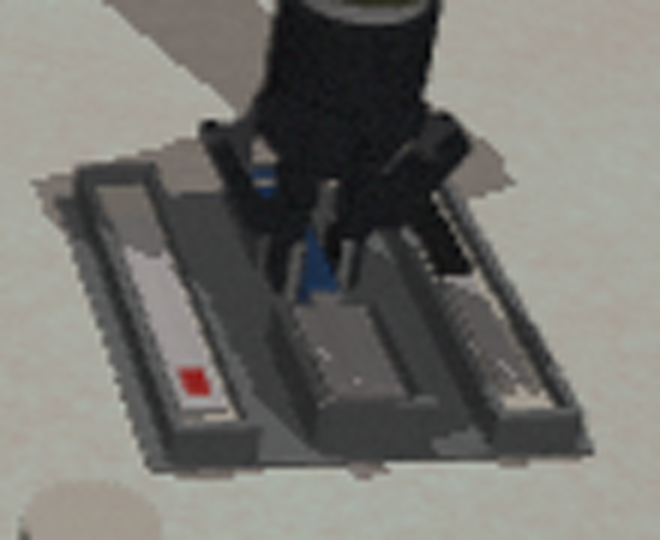

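The handle lies within the slot with clear margins on both sides (16 and 22 crop px), and the blade is inside the wide end. Lowering to contact.

```bash
python3 -m pendant '[10,0,0,0.04,0,0,0, 10,0,0,0,0,0,0, 10,0,0,0,0,0,0]'; python3 -m pendant '[10,0,0,0.03,0,0,0, 10,0,0,0,0,0,0, 10,0,0,0,0,0,0]'; python3 -m pendant '[10,0,0,0.02,0,0,0, 10,0,0,0,0,0,0, 10,0,0,0,0,0,0]'
```

```text
time_s: 30.7
position: [0.5116, 0.3234, 0.0109]
tool_rot: [[-1.0, 0.013, 0.009], [0.013, 1.0, 0.003], [-0.009, 0.003, -1.0]]
ft_force: [-1.0, 0.6, -1.2]
grip_width: 0.0167
time_s: 31.0
position: [0.5116, 0.3234, 0.0095]
tool_rot: [[-1.0, 0.013, 0.009], [0.013, 1.0, 0.003], [-0.009, 0.003, -1.0]]
ft_force: [0.8, 0.1, -0.8]
grip_width: 0.0169
time_s: 31.3
position: [0.5117, 0.3234, 0.0086]
tool_rot: [[-1.0, 0.013, 0.01], [0.013, 1.0, 0.003], [-0.009, 0.003, -1.0]]
ft_force: [0.0, -0.4, 1.6]
grip_width: 0.0166
```

Contact is starting, at about the expected height. A little further.

```bash
python3 -m pendant '[10,0,0,0.02,0,0,0, 10,0,0,0,0,0,0, 10,0,0,0,0,0,0]'; python3 -m pendant '[10,0,0,0.02,0,0,0, 10,0,0,0,0,0,0, 10,0,0,0,0,0,0]'; python3 - <<'E'
from tr import *
o=observe();print(o["wrist_torque"],o["position"])
f,d,K,R,t=cam("wrist");crop(f,220,20,420,290,2.2,"w20.png")
W=world(d,K,R,t);hsv=cv2.cvtColor(f,cv2.COLOR_RGB2HSV)
b=(hsv[...,0]>100)&(hsv[...,0]<130)&(hsv[...,1]>120)&(f[...,2]>50); b[:, :220]=0;b[:,420:]=0;b=cv2.erode(b.astype(np.uint8),np.ones((7,7)))>0
P=W[b];P=P[P[:,2]>0];print(np.polyfit(P[:,0]-.5,P[:,2],1))
E
```

```text
time_s: 31.6
position: [0.5117, 0.3234, 0.0085]
tool_rot: [[-1.0, 0.013, 0.01], [0.013, 1.0, 0.003], [-0.01, 0.003, -1.0]]
ft_force: [-3.4, -2.1, 10.2]
grip_width: 0.0166
time_s: 31.9
position: [0.5118, 0.3234, 0.0084]
tool_rot: [[-1.0, 0.013, 0.011], [0.013, 1.0, 0.003], [-0.01, 0.003, -1.0]]
ft_force: [-4.5, -2.3, 18.8]
grip_width: 0.0165
[-0.4888  1.0506 -0.0323] [0.5118 0.3234 0.0084]
[-0.0185  0.0267]
```

The torque shows the handle end touching first, so I'll undo the small tilt to level it before release.

```bash
python3 -m pendant '[10,0,0,0,0,0.04,0, 10,0,0,0,0,0.035,0, 10,0,0,0,0,0,0, 10,0,0,0,0,0,0]'; python3 - <<'E'
from tr import *
o=observe();print(o["wrist_torque"],o["ft_force"],o["position"])
E
python3 -m pendant '[10,0,0,0.015,0,0,0, 10,0,0,0,0,0,0, 10,0,0,0,0,0,0]'; python3 - <<'E'
from tr import *
o=observe();print(o["wrist_torque"],o["ft_force"],o["position"])
f,d,K,R,t=cam("scene");crop(f,380,160,490,250,6,"s20.png")
E
```

```text
time_s: 32.35
position: [0.5117, 0.3234, 0.0084]
tool_rot: [[-1.0, 0.013, -0.0], [0.013, 1.0, 0.003], [0.0, 0.003, -1.0]]
ft_force: [-6.0, -3.3, 18.3]
grip_width: 0.0167
[-0.4026  0.9841  0.0111] [-5.9965 -3.3153 18.3354] [0.5117 0.3234 0.0084]
time_s: 32.65
position: [0.5117, 0.3235, 0.0084]
tool_rot: [[-1.0, 0.013, 0.0], [0.013, 1.0, 0.003], [-0.0, 0.003, -1.0]]
ft_force: [-8.5, -3.9, 24.3]
grip_width: 0.0168
[-0.5509  1.3904  0.0005] [-8.5419 -3.8888 24.2602] [0.5117 0.3235 0.0084]
```

View pics/s20.png

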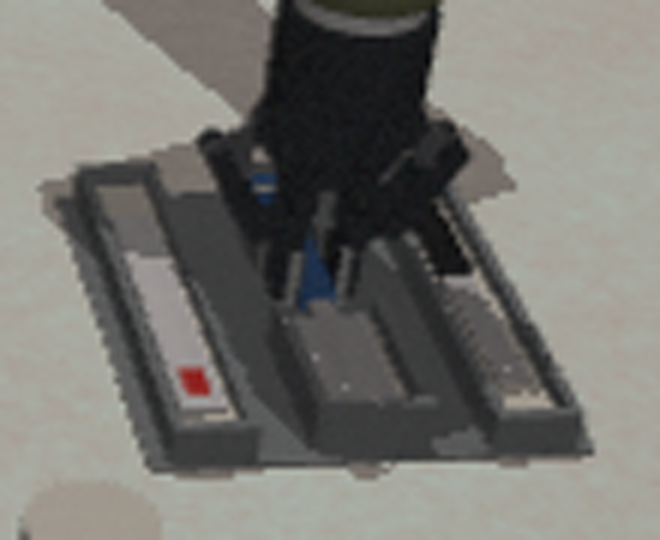

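View pics/w20.png

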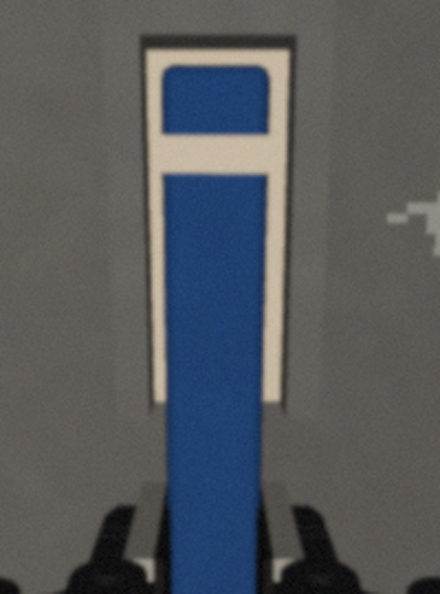

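Fully down: the TCP stops at z = 8.4 mm against about 8 mm expected. Easing the load, then releasing.

```bash
python3 -m pendant '[10,0,0,-0.02,0,0,0, 10,0,0,-0.015,0,0,0, 10,0,0,0,0,0,0]'; python3 -m pendant '[19,0,0,0,0,0,0, 22,0,0,0,0,0,0, 26,0,0,0,0,0,0, 30,0,0,0,0,0,0, 36,0,0,0,0,0,0, 36,0,0,0,0,0,0, 36,0,0,0,0,0,0]'; python3 - <<'E'
from tr import *
f,d,K,R,t=cam("wrist");cv2.imwrite("pics/w21.png",f[:,:,::-1])
E
```

```text
time_s: 33.0
position: [0.5117, 0.3234, 0.0085]
tool_rot: [[-1.0, 0.013, -0.001], [0.013, 1.0, 0.003], [0.001, 0.003, -1.0]]
ft_force: [-3.6, -1.4, 10.3]
grip_width: 0.0165
time_s: 33.7
position: [0.5117, 0.3234, 0.0074]
tool_rot: [[-1.0, 0.013, -0.001], [0.013, 1.0, 0.003], [0.001, 0.003, -1.0]]
ft_force: [0.2, 0.3, -0.4]
grip_width: 0.0362
```

View pics/w21.png

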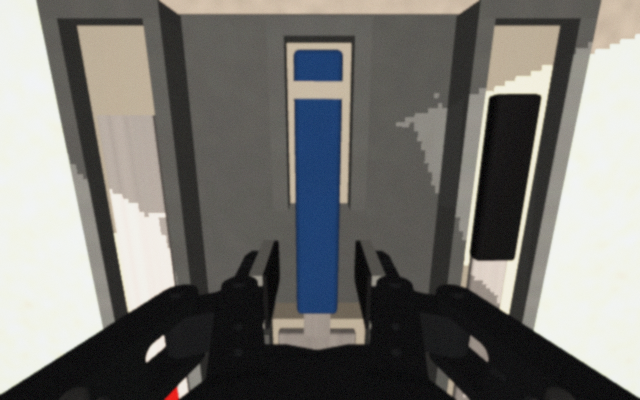

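The scraper lies centred with both fingers clear of the handle, so I'll retreat straight up.

```bash
python3 -m pendant '[36,0,0,-0.1,0,0,0, 36,0,0,-0.3,0,0,0, 36,0,0,-0.6,0,0,0, 36,0,0,-0.8,0,0,0, 36,0,0,-0.8,0,0,0, 36,0,0,-0.8,0,0,0, 36,0,0,-0.8,0,0,0, 36,0.5,0,-0.6,0,0,0, 36,0.8,0,0,0,0,0, 36,0.8,0,0,0,0,0, 36,0.8,0,0,0,0,0, 36,0.3,0,0,0,0,0]'; python3 -m pendant '[36,0,0,0,0,0,0, 36,0,0,0,0,0,0]'; python3 - <<'E'
from tr import *
f,d,K,R,t=cam("wrist");cv2.imwrite("pics/w22.png",f[:,:,::-1])
f,d,K,R,t=cam("scene");cv2.imwrite("pics/s22f.png",f[:,:,::-1]);crop(f,380,160,490,250,6,"s22.png")
W=world(d,K,R,t);hsv=cv2.cvtColor(f,cv2.COLOR_RGB2HSV);u,v=np.meshgrid(np.arange(640),np.arange(400))
b=(hsv[...,0]>100)&(hsv[...,0]<130)&(hsv[...,1]>120)&(u>400)&(u<470)&(v>180)&(v<240);print(b.sum(),np.percentile(W[b],[2,50,98],axis=0) if b.any() else "")
E
```

```text
time_s: 34.95
position: [0.3489, 0.3246, 0.2484]
tool_rot: [[-1.0, 0.012, -0.001], [0.012, 1.0, 0.003], [0.001, 0.003, -1.0]]
ft_force: [0.0, 0.4, -0.6]
grip_width: 0.0358
time_s: 35.15
position: [0.3528, 0.3248, 0.248]
tool_rot: [[-1.0, 0.013, -0.0], [0.013, 1.0, 0.003], [0.0, 0.003, -1.0]]
ft_force: [0.1, 0.4, 0.1]
grip_width: 0.036
105 [[0.4253 0.3117 0.0199]
 [0.4869 0.3193 0.0257]
 [0.5286 0.3287 0.0282]]
```

View pics/w22.png

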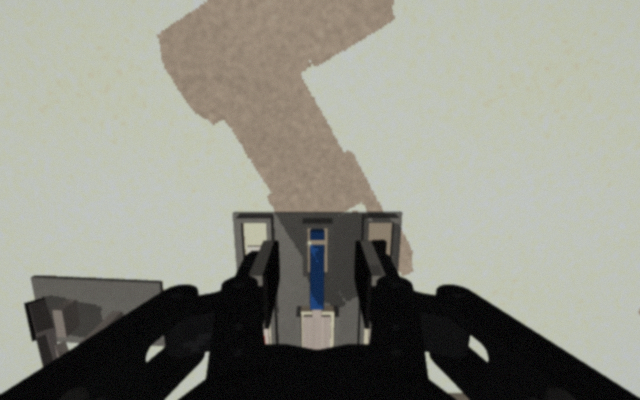

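View pics/s22.png

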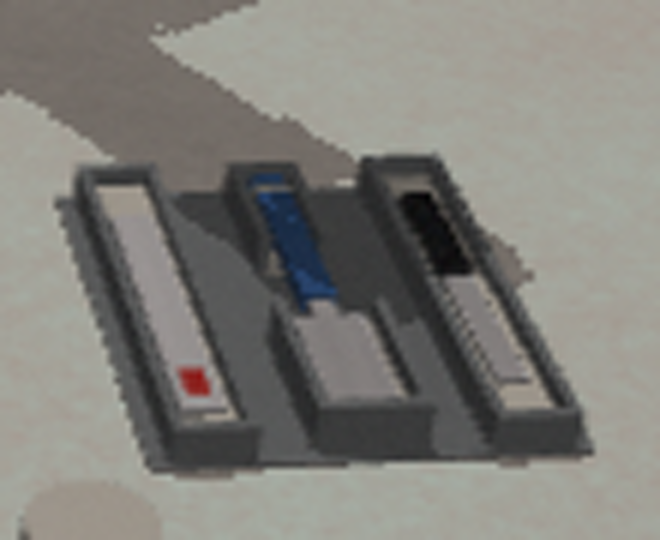

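View pics/s22f.png

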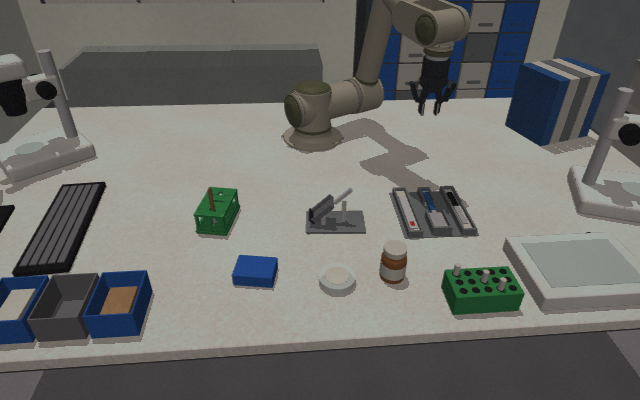

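The scraper lies flat in the middle compartment (scene view at (432,213)), blade in the wide end and handle top at z ≈ 26 mm. Everything else is where it was and the robot is clear, so I'm handing in.

```bash
python3 -c "
from rig import *
print(close_job())"
```

```text
the job is handed in; nothing more can be done
None
```

The scraper is lying flat in the tray's middle compartment with its blade in the wide end, and the job is handed in at about 35 s of the 66 s allowed.

- **Rack and rest:** I drew it straight up out of the rack and set it on the sloping rest. I pressed the blade lightly against the rubber stop, released it there, and pictures showed it seated.
- **Tray:** I took it again by the handle about 102 mm from the blade's edge and lowered it until it met the floor. The contact peaked at about 24 N; I eased it to about 10 N, then opened the fingers and backed away.

**Last checks:** The scene camera put the middle of the handle's top at 25.7 mm, against 26 mm when it lies home. The needle, lifter, gauge, jar, dish and box look unmoved in the pictures, and the robot touches nothing.

**Readings that disagreed:**
- In the wrist camera's depth just before release, the handle end read about 1 to 2 mm high. The contact torque and the tool stopping at 8.4 mm, where about 8 mm was expected, suggested it was fully down, so I took the depth reading as camera bias.
- The seat of the rest turned out about 5 mm deeper than I had first measured. I found its true depth by touch.

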